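Fetch a keyed spacer from a deep mould pocket with sprung tongs and fit it on its spindle

ROBOT

A 6-joint arm with a two-finger parallel gripper is mounted at the origin on the work surface. World frame = base frame: x ahead of the robot, y to its left, z up, the work surface at z = 0. Lengths are in mm, angles in rad, forces in N, time in s.
With the tool pointing down it reaches from about 275 to 750 mm from the base axis. Payload 10.2 kg.
Tool frame: the origin (TCP) lies between the finger pads; the fingertips stand 8 mm ahead of it and the grasp point (between the pads) lies 11 mm behind it (nose_length is the distance from the TCP to the fingertips, in mm); z points along the fingers, y is the line along which they close (so a half turn about z gives the same grasp; the last joint's range is limited). The gripper opens to 85 mm and grips with 20 to 120 N. Pads are 22 mm wide; open, the fingers measure 114 mm over their backs; the gripper's body (76 mm by 85 mm) begins 54 mm behind the grasp point. The pads swing forward as they close: fully open they stand 13 mm farther back than shut.
Start: joints at [-1.407, 0.313, 1.498, -0, 1.331, -0.223], TCP at [198.032, -486.225, 239.294] pointing down, gripper open.
Joint ranges: [-2.94, 2.94], [-0.97, 2.17], [0.19, 2.56], [-1.23, 4.37], [0.02, 3.11], [-2.88, 2.88]. Speed limits (rad/s): [2.39, 2.39, 3.01, 3.14, 3.14, 3.14].

INTERFACE

Orientations are given as a rotation vector (axis times angle).
In Python, from bench import get_obs, camera, hand_in, nose_length gives the robot as it stands.
- The arm moves only by the tool servo_tool, never from a script. Its argument "steps" is a list of rows, each a list of 7 numbers: the shift along the tool's x, y, z normalised to -1 to 1, where 1 is 0.1 m, then the turn, a rotation vector about the tool's x, y, z normalised to -1 to 1, where 1 is pi/2 rad, then the opening in per cent of the stroke, from 0 (shut) to 100 (fully open). In form: [[dx, dy, dz, ax, ay, az, fingers], ...]. A call has 1 to 5 rows; each row is the pose to reach, as a shift and turn from the pose commanded when the call began, along the tool's axes at that moment; what a row does not reach only later rows make up. A row lasts 1/10 s, in which the tool goes at most 50 mm and 8.59 degrees, less where a joint would pass 70% of its speed; a pose out of reach is approached as far as the arm can. A call with a number of a shift or a turn outside -1 to 1 is refused whole. A call with a gripper value outside its range is refused whole. The fingers move at their own pace and stop on an object; "newtons" is the grip in N (left out, the last holds). Time passes only in rows, so rows that repeat a pose let the fingers close. It gives the time, the measured TCP pose, the force, the opening and the grip force at its end, in the units of the state.
- get_obs(): the state, without advancing time (a new reading comes with each control period).
- camera(name): name is "scene" or "top" or "wrist"; returns a dict with "pixels" (480x640x3 uint8, blue, green, red), "camera_matrix" (3x3 intrinsics, pixels), "dist" ([k1, k2, p1, p2, k3] as OpenCV has them; the pictures are not rectified), "rvec" (rotation vector, rad) and "tvec" (3), from world to camera coordinates, as OpenCV has them; the wrist camera has in their place "hand_eye" (4x4, takes a point from camera to tool coordinates, whose origin is the TCP and whose axes are the flange's). Camera axes: x right, y down, z forward; pixel columns grow to the right and rows downward; lengths in mm; the calibration is good to about 2 mm. A picture is of the moment at which its call begins: read the wrist's pose just before it. There is no depth.
- hand_in(): hands the job in; it is judged then, once.
The state is a dict: "t": time; "joint_pos": joint angles; "qvel": joint speeds; "tau": joint torques, N m; "position": TCP position; "ee_rot": TCP orientation; "force": force on the tool from outside, world axes, zero at the start; "torque": the same for the moment, N m; "gripper_width": finger opening in mm; "grasp_force": force on a finger pad.
Only numpy, scipy, OpenCV 4.12 (cv2) and the standard library are available. Lean on these libraries where they do the work, as an engineer would, in place of code of your own. Each camera call takes 0.05 s, during which the arm holds its last target. There are 200 camera calls.

TASK

The flat-sided spacer ring has dropped to the bottom of one of the two deep pockets in the mould plate. Take the sprung tongs from their rack, squeeze them narrow enough to go down into that pocket, grip the ring and draw it out, then fit it over the flatted end of the spindle between the pockets, turning it under light pressure until it drops fully home on the shoulder. Let go of it there and hang the tongs back in the rack slot; handle the ring only with the tongs, press gently throughout, do not drop it or let it go before it is home, and leave the other parts alone.

Things in the scene. Friction and masses are not known exactly. Their poses are not given: they have to be found in the camera images.
- tongs_grip (a point): Sprung tongs (110 g) hung upright in the rack. Point: centre between the two black grip sleeves (20 wide in x; z +20 to -30). y: closing line, z up. Bow top z +36. Sleeves taper: free, 52 wide outside (59 at the lower end); jaws parallel, 46 (48). Finger pads 46 to 47 apart give a squeeze of 0.077. Jaws 8 wide, 2.5 thick, flat, tips at z -115. About 11 N holds the jaws parallel.
- tongs_left (a joint): How far the tongs are squeezed (rad, each blade): 0 free; tips are 28 + 290 x (0.09 - value) mm apart inside, 5 mm more outside. 0.09: jaws parallel, 28 apart (just on the ring). 0.066 to 0.09 fits the pocket; about 0.078 goes in astride the ring with room to spare.
- pocket_a (a point): Mouth centre of one pocket in the grey steel mould plate (220 x 160 x 80 high). x along the plate's length. Each pocket is a blind hole 48 (x) by 40 (y) and 50 deep with a flat floor; the pockets lie 66 either side of the spindle. The tongs go in closing along y.
- pocket_b (a point): Mouth centre of the other pocket, the same size; same axes.
- spacer_mid (a point): Centre of the loose dark steel spacer ring: 28 outside diameter, 7 thick, 28 g, lying flat on the floor of one pocket. Its hole is 19 round with two flats 7.4 apart facing its own +y and -y (so the hole is long along its x). It may be turned up to 0.15 rad from the plate's axes. It is held well by 40 to 80 N of squeeze on the sleeves.
- spindle_seat (a point): Centre of the flat shoulder (24 wide, 2 high on the plate's top) round the spindle; z up, x along the plate. From it a flatted end 15 long by 5 across the flats stands up 12 mm. The spindle is stiff to turn and its long side stands anywhere within 0.9 rad either way of the plate's x; this angle is not given. Home: ring resting on the shoulder, its centre 3.5 above this point.
- rack_slot (a point): Centre of the slot's mouth in the top of the plywood rack (80 x 170, top 105 above the bench). Slot 14 (x) by 74 (y), right through the 14 thick top. The tongs hang by the sleeves' lower ends on the slot's long edges, blades down through it, closing line along y, grip point 30 above this point.
- button_mid (a point): Centre of a solid dark steel rest button (20 wide foot, 16 high, no hole) lying in the other pocket: leave it.
- tray: Blue plastic parts tray, fixed, 170 x 240 x 55 high, on the robot's right; origin under its centre.
- plain_ring_mid (a point): Centre of a plain round-holed dark steel ring (28 wide, 7 thick) in the tray: leave it.
- block_a_mid (a point): Centre of a steel block 25 x 60 x 18 in the tray: leave it.
- block_b_mid (a point): Centre of a steel block 30 x 70 x 25 on the bench: leave it.
There are look-alikes about, which are no part of the job. What is meant by the part that bears rack_slot is not black or turquoise, and is the larger of those in its own colour.

How it is judged (in metres and radians):
On the way, in this order (a step that is already met when the one before it is completed fails the run):
1. the tongs are lifted out of the rack (z of tongs_grip in the frame of rack_slot above 0.07 m), for 0.1 s.
2. the ring is drawn up out of its pocket, held by the tongs (height (world z) of spacer_mid above 0.086 m and contact force between tongs and spacer above 0.5 N and not (horizontal distance between spacer_mid and spindle_seat below 0.003 m and z of spacer_mid in the frame of spindle_seat between 0.001 and 0.0055 m and angle between spacer_mid's own z axis and vertical below 0.15 rad)), for 0.2 s.
3. the ring is home on the spindle's shoulder and the tongs have let go of it (horizontal distance between spacer_mid and spindle_seat below 0.003 m and z of spacer_mid in the frame of spindle_seat between 0.001 and 0.0055 m and angle between spacer_mid's own z axis and vertical below 0.15 rad and contact force between tongs and spacer below 0.05 N), for 0.2 s.
At the end, for the whole second after the job is handed in: The ring is at rest, home on the spindle: flat (0.15 rad), centred within 3 mm, no more than 2 mm above the shoulder. The tongs hang at rest in the rack slot on their sleeves, upright within 0.15 rad, grip point within 15 mm of the slot's axis and 24 to 37 mm above the rack's top (horizontal distance between spacer_mid and spindle_seat below 0.003 m and z of spacer_mid in the frame of spindle_seat between 0.001 and 0.0055 m and angle between each of spacer_mid, tongs_grip's own z axis and vertical below 0.15 rad and linear speed of each of spacer, tongs below 0.02 m/s and horizontal distance between tongs_grip and rack_slot below 0.015 m and z of tongs_grip in the frame of rack_slot between 0.024 and 0.037 m); the robot touches nothing.
It fails at once if the fingers touch the ring (contact force between the fingers and spacer above 0.5 N).
It fails at once if the tongs, or the ring, press on the mould plate or its spindle with over 30 N (contact force between any of tongs, spacer and plate above 30 N).
It fails at once if the tongs press on the rack with over 25 N (contact force between tongs and rack above 25 N).
It fails at once if the tongs let go of the ring, or drop it, more than 3.5 mm above its home height (contact force between tongs and spacer below 0.01 N and z of spacer_mid in the frame of spindle_seat above 0.007 m).
It fails at once if the rest button, the plain ring or a steel block is moved by over 10 mm (distance of any of button_mid, plain_ring_mid, block_a_mid, block_b_mid from where it was at the start of the episode above 0.01 m).
It also fails if it takes over 72 s, if anything falls off the work surface, if the arm or the gripper's body presses on something with over 40 N, if the wrist force passes 120 N, or if a joint passes its speed limit or range.

## Working session

There is one attempt and no reset: what is moved stays moved. The work goes in short steps, Python scripts to look and compute and a tool call to move; the robot and the scene stay as the last step left them, time stands still between calls to the robot, and variables do not carry over. Pictures are saved under pics/ and viewed, at most 10 in all, crops included, and the job is handed in when it is done.

Besides the shell and the picture viewer there is one more tool, called after "Call:" as a command line: name --pt "numbers of a row" for each row, then --argument value for the rest. servo_tool: Moves the arm, as the interface text tells. Scaled input: -1 to 1 covers 0.1 m each way for a shift and pi/2 rad each way for a turn. Its arguments: {"type":"object","properties":{"steps":{"type":"array","items":{"type":"array","items":{"type":"number"}}},"newtons":{"type":"number"}},"required":["steps"]}

```bash
ls; mkdir -p pics; cat > h.py <<'E'
import numpy as np, cv2
from bench import get_obs, camera, hand_in, nose_length
def ray(c,uv,o=None):
    p=cv2.undistortPoints(np.array(uv,float).reshape(-1,1,2),c["camera_matrix"],np.array(c["dist"],float)).reshape(-1,2)
    d=np.c_[p,np.ones(len(p))]
    if "rvec" in c:
        R=cv2.Rodrigues(np.array(c["rvec"],float))[0]; t=np.array(c["tvec"],float).ravel()
        return -R.T@t, d@R
    H=np.array(c["hand_eye"]); W=np.eye(4); W[:3,:3]=cv2.Rodrigues(np.array(o["ee_rot"],float))[0]; W[:3,3]=o["position"]
    M=W@H; return M[:3,3], d@M[:3,:3].T
def onz(c,uv,z,o=None):
    C,d=ray(c,uv,o); return C+d*((z-C[2])/d[:,2:3])
def proj(c,P,o=None):
    P=np.array(P,float).reshape(-1,3)
    if "rvec" in c: r,t=np.array(c["rvec"],float),np.array(c["tvec"],float)
    else:
        H=np.array(c["hand_eye"]); W=np.eye(4); W[:3,:3]=cv2.Rodrigues(np.array(o["ee_rot"],float))[0]; W[:3,3]=o["position"]
        M=np.linalg.inv(W@H); r=cv2.Rodrigues(M[:3,:3])[0]; t=M[:3,3]
    return cv2.projectPoints(P,r,t,c["camera_matrix"],np.array(c["dist"],float))[0].reshape(-1,2)
E
python3 - <<'E'
from h import *
import pickle
print(get_obs(),nose_length)
for n in("scene","top"):
    c=camera(n); cv2.imwrite(f"pics/{n}0.png",c["pixels"]); pickle.dump(c,open(n+".pkl","wb"))
    print(n,ray(c,[[320,240]]))
E
```

```text
pics
{'t': 0.0, 'joint_pos': array([-1.40737830e+00,  3.13422160e-01,  1.49845606e+00, -8.49934927e-06,
        1.33099369e+00, -2.23429459e-01]), 'qvel': array([-0.00099138, -0.00035954, -0.00179105,  0.00038659, -0.00019243,
        0.00310106]), 'tau': array([ 1.90967978e-03, -4.12267542e+01, -2.59739882e+01, -1.36615363e-04,
        4.17697869e-03, -1.44598300e-05]), 'position': array([ 197.99725943, -485.95843849,  238.74217264]), 'ee_rot': array([-3.08175216e+00, -6.03633952e-01, -4.73055015e-05]), 'force': array([ 0.40904487, -0.25310319, -0.02228301]), 'torque': array([-0.0277738 , -0.01951458,  0.01989087]), 'grasp_force': 0.0, 'gripper_width': 85.267489539776} 8.0
scene (array([1021.44003841,  -91.03899435, 1094.51494362]), array([[-0.51721368,  0.02370095, -0.8556292 ]]))
top (array([ 380.01238626,  -31.40413345, 1418.08734327]), array([[ 0.04609206, -0.02015684, -0.99873513]]))
```

View pics/top0.png

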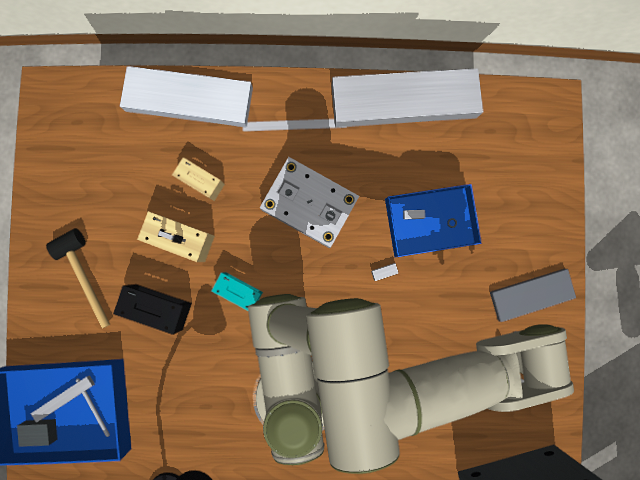

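View pics/scene0.png

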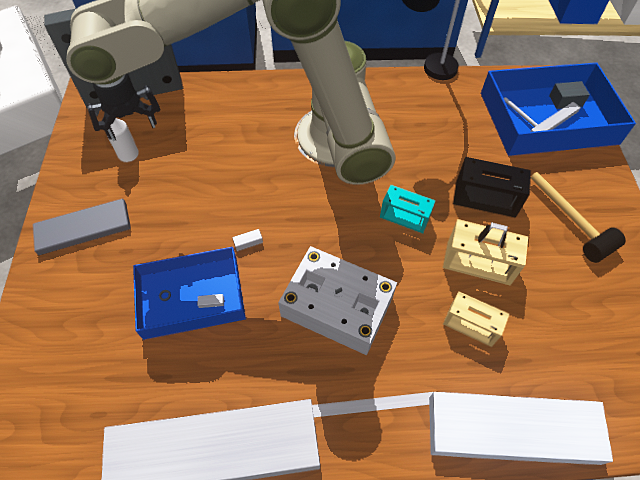

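The top view shows the plate around (310,203), with one pocket at (291,193) and the other at (331,214). The tongs hang in the larger plywood rack at (173,235). The scene view agrees.

```bash
python3 - <<'E'
from h import *
import pickle
o=get_obs(); w=camera("wrist"); print(np.round(w["hand_eye"],3),w["camera_matrix"][0,0])
print("tool R\n",np.round(cv2.Rodrigues(o["ee_rot"])[0],3))
t=pickle.load(open("top.pkl","rb"))
print("plate",onz(t,[[291,193],[331,214],[310,203],[290,158],[358,196],[330,247],[262,206]],80).round(1))
print("rack",onz(t,[[147,205],[213,229],[204,262],[138,239],[173,235]],105).round(1))
E
```

```text
[[   0.      -0.963   -0.271   67.954]
 [   1.       0.       0.       0.902]
 [  -0.      -0.271    0.963 -135.382]
 [   0.       0.       0.       1.   ]] 380.8881040810968
tool R
 [[ 0.926  0.377 -0.   ]
 [ 0.377 -0.926  0.001]
 [ 0.    -0.001 -1.   ]]
plate [[ 567.4   22.1   80. ]
 [ 512.5  -86.9   80. ]
 [ 541.3  -29.7   80. ]
 [ 663.1   26.9   80. ]
 [ 563.  -159.3   80. ]
 [ 423.4  -85.6   80. ]
 [ 530.7   99.6   80. ]]
rack [[525.4 404.  105. ]
 [464.5 225.3 105. ]
 [377.  246.8 105. ]
 [434.5 425.1 105. ]
 [446.8 331.3 105. ]]
```

Call:
servo_tool --pt "0.876 -0.496 0.078 0 0 0 100" --pt "0.876 -0.496 0.078 0 0 0 100" --pt "0.876 -0.496 0.078 0 0 0 100"

```text
t: 0.45
position: [262.8, -403.5, 231.1]
ee_rot: [-3.08, -0.61, -0.001]
force: [-1.0, -0.3, -0.2]
gripper_width: 85.5
grasp_force: 0.0
```

Call:
servo_tool --pt "0.876 -0.496 0.078 0 0 0 100" --pt "0.876 -0.496 0.078 0 0 0 100" --pt "0.876 -0.496 0.078 0 0 0 100"

```text
t: 0.75
position: [325.0, -324.7, 223.4]
ee_rot: [-3.08, -0.611, -0.001]
force: [-0.8, 0.1, 0.8]
gripper_width: 85.3
grasp_force: 0.0
```

Call:
servo_tool --pt "0.876 -0.496 0.078 0 0 0 100" --pt "0.876 -0.496 0.078 0 0 0 100" --pt "0.876 -0.496 0.078 0 0 0 100"

```text
t: 1.05
position: [387.1, -246.1, 215.5]
ee_rot: [-3.08, -0.611, -0.0]
force: [0.4, -0.1, -0.8]
gripper_width: 85.5
grasp_force: 0.0
```

Call:
servo_tool --pt "0.876 -0.496 0.078 0 0 0 100" --pt "0.876 -0.496 0.078 0 0 0 100" --pt "0.876 -0.496 0.078 0 0 0 100"

```text
t: 1.35
position: [449.4, -167.5, 207.6]
ee_rot: [-3.081, -0.611, -0.0]
force: [-1.1, -0.1, -0.0]
gripper_width: 85.3
grasp_force: 0.0
```

Call:
servo_tool --pt "0.876 -0.496 0.078 0 0 0 100" --pt "0.876 -0.496 0.078 0 0 -0.2 100" --pt "0.876 -0.496 0.078 0 0 -0.3 100" --pt "0.876 -0.496 0.078 0 0 -0.38 100" --pt "0.876 -0.496 0.078 0 0 -0.456 100"

```text
t: 1.85
position: [510.1, -92.7, 200.1]
ee_rot: [2.762, 1.496, -0.001]
force: [0.3, -0.5, 0.1]
gripper_width: 85.5
grasp_force: 0.0
```

```bash
python3 - <<'E'
from h import *
import pickle
o=get_obs(); w=camera("wrist"); pickle.dump((o,w),open("w1.pkl","wb")); cv2.imwrite("pics/w1.png",w["pixels"])
print(o["position"],o["ee_rot"],o["qvel"].round(3))
E
```

```text
[510.0734201  -92.65851888 200.13557457] [ 2.76236535e+00  1.49600321e+00 -8.42548442e-04] [-0.011 -0.005  0.005  0.    -0.    -1.487]
```

View pics/w1.png

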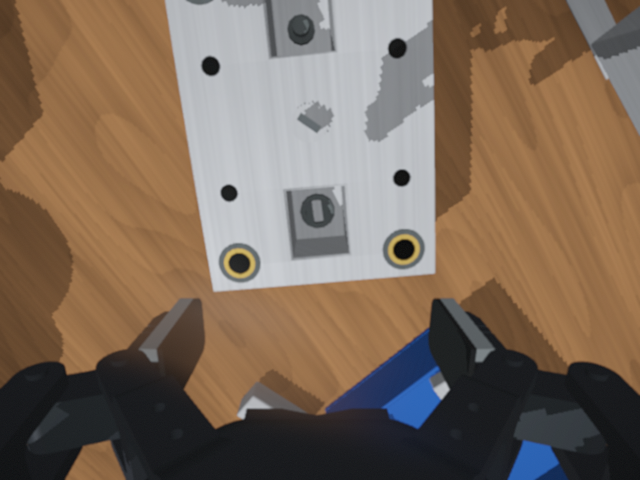

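The near pocket (centre about (318,220)) holds the ring, whose slot is visible at (318,210). The far pocket holds the button at (301,28). The spindle is at about (315,117), in shadow. I'll settle lower for a sharper look.

Call:
servo_tool --pt "0.1 0 0.25 0 0 -0.06 100" --pt "0.3 0 0.45 0 0 -0.06 100" --pt "0.3 0 0.45 0 0 -0.06 100" --pt "0.3 0 0.45 0 0 -0.06 100"

```text
t: 2.3
position: [526.6, -67.4, 155.5]
ee_rot: [2.695, 1.614, -0.001]
force: [0.0, -0.8, 0.2]
gripper_width: 85.6
grasp_force: 0.0
```

```bash
python3 - <<'E'
from h import *
import pickle
o=get_obs(); w=camera("wrist"); pickle.dump((o,w),open("w2.pkl","wb"))
im=w["pixels"]
print(o["position"],o["ee_rot"],o["qvel"].round(3))
print(proj(w,[[512.5,-86.9,80],[541.3,-29.7,80],[567,22,80]],o))
lab=cv2.createCLAHE(4,(8,8)).apply(cv2.cvtColor(im,cv2.COLOR_BGR2GRAY))
c=lab[:300,170:470]; cv2.imwrite("pics/w2.png",cv2.resize(c,None,fx=2,fy=2,interpolation=cv2.INTER_CUBIC))
E
```

```text
[526.58787327 -67.38571559 155.53433591] [ 2.69530842e+00  1.61376430e+00 -6.94462931e-04] [-0.007 -0.022 -0.011  0.002 -0.    -0.004]
[[310.23971544 289.72039854]
 [306.85282384 182.51291094]
 [302.80476926  70.75981589]]
```

View pics/w2.png

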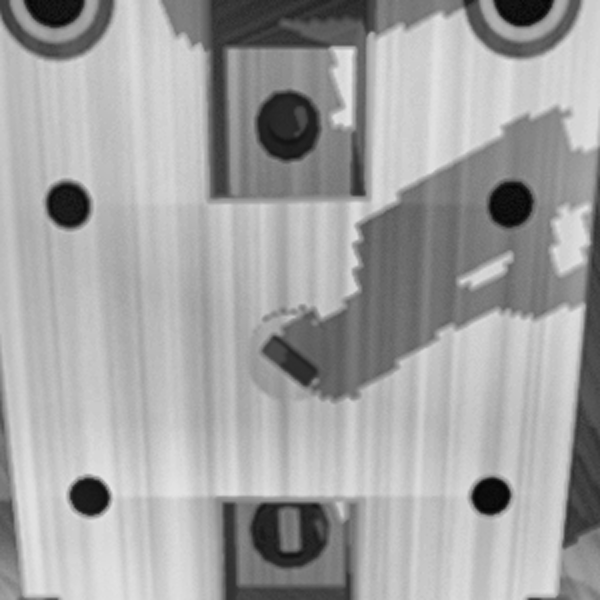

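The enhanced crop (2x, origin (170,0)) shows:
- Four black holes at (68,204), (511,204), (490,496) and (90,496).
- The spindle's dark flatted end at about (290,362), tilted about 42° in the image.
- The ring at (290,530) with its slot nearly vertical.
- The button at (288,125).

```bash
python3 - <<'E'
from h import *
import pickle
o,w=pickle.load(open("w2.pkl","rb")); g=cv2.cvtColor(w["pixels"],cv2.COLOR_BGR2GRAY)
S=lambda p:np.array(p,float)/2+[170,0]
def blobs(cx,cy,r,th,inv=True):
    x,y=S([cx,cy]).astype(int); r//=2
    sub=cv2.resize(g[y-r:y+r,x-r:x+r],None,fx=4,fy=4,interpolation=cv2.INTER_CUBIC)
    if th is None: th,_=cv2.threshold(sub,0,255,cv2.THRESH_OTSU)
    m=((sub<th) if inv else (sub>th)).astype(np.uint8)
    cs=cv2.findContours(m,cv2.RETR_CCOMP,cv2.CHAIN_APPROX_NONE)[0]
    return [(cv2.contourArea(c),(c.reshape(-1,2)+.5)/4-.5+[x-r,y-r]) for c in cs if cv2.contourArea(c)>250],th
H=[]
for p in [(68,204),(511,204),(490,496),(90,496)]:
    b,th=blobs(*p,56,None); c=max(b,key=lambda q:q[0])[1]
    ctr=cv2.fitEllipse(c.astype(np.float32))[0]; H.append(onz(w,[ctr],80,o)[0]); 
H=np.array(H); print("holes",H.round(1),"mean",H.mean(0).round(2), "sides",np.linalg.norm(np.roll(H,-1,0)-H,axis=1).round(1))
d1=H[0]-H[3]+H[1]-H[2]; print("plate x ang",np.degrees(np.arctan2(d1[1],d1[0])), "cross", np.degrees(np.arctan2(*(H[0]-H[1]+H[3]-H[2])[[1,0]])))
for name,p,r,z,inv in [("spindle",(290,362),70,94,True),("ring",(290,530),90,37,True),("slot",(290,530),46,33.5,False)]:
    b,th=blobs(*p,r,None,inv)
    print(name,"th",th)
    for a,c in b:
        R=cv2.minAreaRect(c.astype(np.float32)); (q,rr)=cv2.minEnclosingCircle(c.astype(np.float32))
        bx=cv2.boxPoints(R); W=onz(w,bx,z,o); e=[W[1]-W[0],W[2]-W[1]]; L=max(e,key=np.linalg.norm)
        print(a/16,"ctr px",(np.array(R[0])-[170,0])*2,"sz",[round(np.linalg.norm(k),1) for k in e],"ang",np.degrees(np.arctan2(L[1],L[0])).round(1)%180,"ctr",W.mean(0).round(1),"circ",onz(w,[q],z,o).round(1),rr)
x=S([290,362]).astype(int); print(g[x[1]-22:x[1]+22:2,x[0]-22:x[0]+22:2])
x=S([290,530]).astype(int); print(g[x[1]-26:x[1]+28:2,x[0]-26:x[0]+28:2])
E
```

```text
holes [[513.6  33.4  80. ]
 [616.6 -21.5  80. ]
 [578.7 -92.4  80. ]
 [475.8 -37.6  80. ]] mean [546.19 -29.52  80.  ] sides [116.6  80.4 116.6  80.4]
plate x ang 61.952051570762684 cross 151.93059248639648
spindle th 148.0
1611.125 ctr px [309.75 345.25] sz [np.float64(24.7), np.float64(27.5)] ang 63.099999999999994 ctr [552.9 -28.4  94. ] circ [[556.3 -29.1  94. ]] 31.292234420776367
ring th 141.0
3926.78125 ctr px [287.25 559.5 ] sz [np.float64(48.2), np.float64(45.5)] ang 151.8 ctr [508.6 -97.8  37. ] circ [[509.  -97.5  37. ]] 44.63752746582031
slot th 106.0
196.3125 ctr px [288.74151611 528.32183838] sz [np.float64(7.0), np.float64(16.5)] ang 64.5 ctr [514.3 -88.3  33.5] circ [[514.4 -88.4  33.5]] 11.10827350616455
2093.0625 ctr px [289. 529.] sz [np.float64(32.2), np.float64(34.7)] ang 62.7 ctr [514.1 -88.8  33.5] circ [[514.3 -88.6  33.5]] 32.35023498535156
1105.0625 ctr px [288.24993896 534.75      ] sz [np.float64(25.2), np.float64(28.4)] ang 151.8 ctr [512.9 -90.5  33.5] circ [[514.1 -88.4  33.5]] 20.326641082763672
[[179 181 181 181 173 156 173 177 177 179 181 179 164 140
[... 4341 characters left out ...]
 128 128 127 127 124]
 [123 127 126 125 126 126 123 116  97  73  62  62  62  63  62  60  64  90
  113 126 126 126 128 127 127 127 124]
 [122 127 126 124 125 126 125 126 124 117 101  89  87  89  97  95 110 123
  126 125 125 126 128 128 126 128 124]
 [122 128 126 124 125 125 124 126 124 126 127 126 123 124 128 127 127 126
  126 125 126 126 128 128 127 128 124]
 [122 127 127 124 126 126 124 126 125 125 126 127 126 125 127 126 126 126
  126 125 125 126 128 128 127 128 124]
 [122 128 126 124 125 126 124 125 125 125 126 127 126 125 127 127 126 126
  126 125 126 126 128 127 127 128 123]
 [120 126 125 123 125 125 123 125 124 124 126 127 124 123 126 125 126 125
  125 125 124 125 127 126 126 126 122]]
```

```bash
cat >> h.py <<'E'
def blob(g,cx,cy,r,lo,hi):
    """contours of lo<=g<hi in a 4x window, containing/nearest the centre; full-image px"""
    x,y=int(cx),int(cy)
    x0,y0=max(x-r,0),max(y-r,0)
    sub=cv2.resize(g[y0:y+r,x0:x+r],None,fx=4,fy=4,interpolation=cv2.INTER_CUBIC)
    m=((sub>=lo)&(sub<hi)).astype(np.uint8)
    cs=cv2.findContours(m,cv2.RETR_CCOMP,cv2.CHAIN_APPROX_NONE)[0]
    c=max(cs,key=lambda c:cv2.contourArea(c)); 
    return ((c.reshape(-1,2)+.5)/4-.5+[x0,y0]).astype(np.float32)
def rect(c,cam,z,o):
    W=onz(cam,cv2.boxPoints(cv2.minAreaRect(c)),z,o); e=[W[1]-W[0],W[2]-W[1]]; L=max(e,key=np.linalg.norm)
    return W.mean(0).round(2),[round(float(np.linalg.norm(k)),1) for k in e],round(float(np.degrees(np.arctan2(L[1],L[0]))%180),1)
E
python3 - <<'E'
from h import *
import pickle
o,w=pickle.load(open("w2.pkl","rb")); g=cv2.cvtColor(w["pixels"],cv2.COLOR_BGR2GRAY)
print("spindle",rect(blob(g,315,181,22,0,108),w,94,o), "shaded half", rect(blob(g,315,181,22,0,70),w,94,o))
b=blob(g,315,265,26,0,98); e=cv2.fitEllipse(cv2.convexHull(b)); print("ring",e,onz(w,[e[0]],37,o))
print("slot",rect(blob(g,314,264,11,98,255),w,37,o))
print("button",rect(blob(g,314,62,22,0,70),w,46,o))
# rack from top view, rough
t=pickle.load(open("top.pkl","rb")); s=pickle.load(open("scene.pkl","rb"))
gt=cv2.cvtColor(t["pixels"],cv2.COLOR_BGR2GRAY)
b=blob(gt,299,190,18,0,110)
E
```

```text
spindle (array([546.92, -29.24,  94.  ]), [5.9, 15.2], 113.4) shaded half (array([546.88, -29.14,  94.  ]), [4.8, 13.9], 113.3)
ring ((314.29541015625, 264.6430969238281), (37.760135650634766, 39.35332489013672), 83.44703674316406) [[514.69507011 -87.48675205  37.        ]]
slot (array([515.  , -86.96,  37.  ]), [7.4, 16.3], 64.8)
button (array([576.02,  27.77,  46.  ]), [17.2, 18.3], 69.0)
```

Call:
servo_tool --pt "0.81 -0.479 -0.236 0 0 0 100" --pt "0.81 -0.479 -0.236 0 0 0 100" --pt "0.81 -0.479 -0.236 0 0 0 100"

```text
t: 2.65
position: [522.8, 30.6, 181.7]
ee_rot: [2.69, 1.619, 0.006]
force: [-0.0, -0.7, -0.5]
gripper_width: 85.3
grasp_force: 0.0
```

Call:
servo_tool --pt "0.81 -0.479 -0.236 0 0 0 100" --pt "0.81 -0.479 -0.236 0 0 0 100" --pt "0.81 -0.479 -0.236 0 0 0 100"

```text
t: 2.95
position: [518.7, 124.5, 205.0]
ee_rot: [2.69, 1.62, 0.006]
force: [0.2, -0.2, 0.1]
gripper_width: 85.0
grasp_force: 0.0
```

Call:
servo_tool --pt "0.81 -0.479 -0.236 0 0 0 100" --pt "0.81 -0.479 -0.236 0 0 0 100" --pt "0.81 -0.479 -0.236 0 0 0 100"

```text
t: 3.25
position: [514.5, 218.3, 228.2]
ee_rot: [2.691, 1.62, 0.006]
force: [0.7, -0.6, -0.1]
gripper_width: 85.6
grasp_force: 0.0
```

Call:
servo_tool --pt "0.81 -0.479 -0.236 0 0 -0.09 100" --pt "0.81 -0.479 -0.236 0 0 -0.18 100" --pt "0.81 -0.479 -0.236 0 0 -0.27 100" --pt "0.81 -0.479 -0.236 0 0 -0.36 100" --pt "0.81 -0.479 -0.236 0 0 -0.45 100"

```text
t: 3.75
position: [510.9, 308.0, 249.9]
ee_rot: [1.962, 2.452, -0.0]
force: [-0.7, 0.5, 0.2]
gripper_width: 85.4
grasp_force: 0.0
```

Call:
servo_tool --pt "0 0 0 0 0 -0.09 100" --pt "0 0 0 0 0 -0.18 100" --pt "0 0 0 0 0 -0.27 100" --pt "0 0 0 0 0 -0.36 100" --pt "0 0 0 0 0 -0.45 100"

```text
t: 4.25
position: [511.0, 307.6, 250.0]
ee_rot: [0.993, 2.98, -0.0]
force: [0.2, -0.3, -0.1]
gripper_width: 85.7
grasp_force: 0.0
```

Call:
servo_tool --pt "0 0 0 0 0 -0.09 100" --pt "0 0 0 0 0 -0.18 100" --pt "0 0 0 0 0 -0.2 100" --pt "0 0 0 0 0 -0.2 100"

```text
t: 4.65
position: [510.9, 307.9, 250.0]
ee_rot: [0.523, 3.097, -0.0]
force: [0.8, -0.3, -0.8]
gripper_width: 85.2
grasp_force: 0.0
```

```bash
python3 - <<'E'
from h import *
import pickle
o=get_obs(); w=camera("wrist"); pickle.dump((o,w),open("w3.pkl","wb")); cv2.imwrite("pics/w3.png",w["pixels"])
print(o["position"],o["ee_rot"],o["qvel"].round(3), o["joint_pos"].round(2))
E
```

```text
[510.92491181 307.87577096 249.96959352] [ 5.23425598e-01  3.09707610e+00 -4.01813817e-04] [ 0.007  0.002 -0.002  0.002  0.     0.045] [ 0.35  0.47  1.25 -0.    1.43 -0.89]
```

View pics/w3.png

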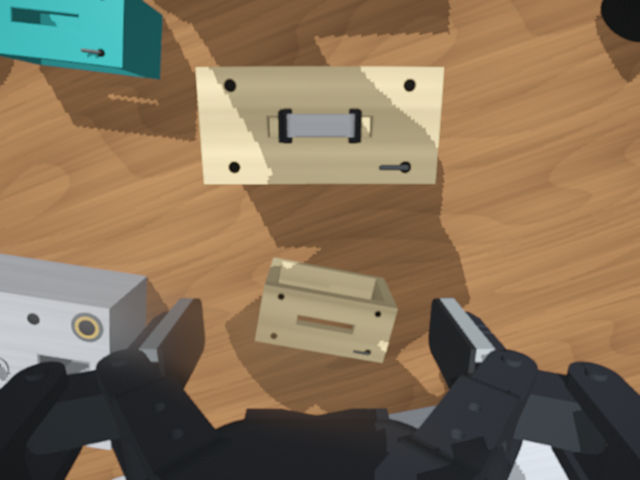

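Rack holes are at (230,85), (409,85), (405,167) and (234,167). The black sleeves are at (285,125) and (355,125) with the bow between them.

```bash
python3 - <<'E'
from h import *
import pickle
o,w=pickle.load(open("w3.pkl","rb")); g=cv2.cvtColor(w["pixels"],cv2.COLOR_BGR2GRAY)
R=cv2.Rodrigues(o["ee_rot"])[0]; print("toolx yaw",np.degrees(np.arctan2(R[1,0],R[0,0])))
H=[]
for p in [(230,85),(409,85),(405,167),(234,167)]:
    c=blob(g,*p,12 ,0,60); H.append(onz(w,[cv2.minEnclosingCircle(c)[0]],105,o)[0])
H=np.array(H); print(H.round(1),H.mean(0)); d=H[0]-H[1]+H[3]-H[2]; print("rack y",np.degrees(np.arctan2(d[1],d[0])))
ha=[cv2.minAreaRect(blob(g,*p,22,0,50)) for p in [(285,125),(355,125)]]; print(ha)
S=onz(w,[a[0] for a in ha],155,o); print("sleeves",S.round(1),S.mean(0).round(1)); d=S[0]-S[1]; print(np.degrees(np.arctan2(d[1],d[0])),np.linalg.norm(d))
# slot ends at z105
print(onz(w,[[267,126],[373,126]],105,o).mean(0))
# corners
print(onz(w,[[196,68],[444,67],[436,184],[204,184]],105,o).mean(0))
for z,P in((105,H.mean(0)),(155,S.mean(0))): print("tool frame", R.T@(np.array([P[0],P[1],z])-o["position"]))
E
```

```text
toolx yaw 160.81459339739789
[[396.7 283.  105. ]
 [437.5 400.4 105. ]
 [490.6 382.1 105. ]
 [449.8 264.5 105. ]] [443.61349719 332.49937025 105.        ]
rack y -109.12967479597611
[((284.5906982421875, 125.66726684570312), (32.59585952758789, 12.11217212677002), 88.99491119384766), ((354.7728576660156, 125.64161682128906), (10.822218894958496, 32.633296966552734), 1.0609116554260254)]
sleeves [[436.8 312.9 155. ]
 [450.2 351.5 155. ]] [443.5 332.2 155. ]
-109.12988301843775 40.852679707573714
[443.25310778 332.99910446 105.        ]
[444.13195164 332.70107931 105.        ]
tool frame [ 71.75637924   1.15786661 144.92416157]
tool frame [71.71575613  0.8712211  94.92422047]
```

Call:
servo_tool --pt "0.4 0.009 0 0 0 0 100" --pt "0.717 0.009 0.1 0 0 0 100" --pt "0.717 0.009 0.3 0 0 0 100" --pt "0.717 0.009 0.6 0 0 0 100" --pt "0.717 0.009 0.9 0 0 0 100"

```text
t: 5.2
position: [443.0, 333.3, 159.3]
ee_rot: [0.523, 3.096, 0.001]
force: [0.6, 0.3, -0.3]
gripper_width: 85.4
grasp_force: 0.0
```

Call:
servo_tool --pt "0 0 0.2 0 0 0 100" --pt "0 0 0.36 0 0 0 80" --pt "0 0 0.36 0 0 0 72" --pt "0 0 0.36 0 0 0 65" --pt "0 0 0.36 0 0 0 65" --newtons 30

```text
t: 5.7
position: [443.2, 334.0, 124.9]
ee_rot: [0.521, 3.096, 0.002]
force: [0.7, 0.5, 0.6]
gripper_width: 55.1
grasp_force: 0.0
```

```bash
python3 - <<'E'
from h import *
o=get_obs(); print(o["position"],o["force"],o["gripper_width"],o["grasp_force"],o["t"])
E
```

```text
[443.22268271 333.96331425 124.90803051] [0.6950927  0.54646411 0.62127665] 55.12802276779348 0.0 5.7
```

Call:
servo_tool --pt "0 -0.015 0.009 0 0 0 63" --pt "0 -0.015 0.009 0 0 0 62"

```text
t: 5.9
position: [442.7, 332.8, 124.2]
ee_rot: [0.52, 3.096, 0.003]
force: [-0.2, 0.0, 5.0]
gripper_width: 53.0
grasp_force: 4.7
```

Call:
servo_tool --pt "0 0 0 0 0 0 59" --pt "0 0 0 0 0 0 57" --pt "0 0 0 0 0 0 55" --pt "0 0 0 0 0 0 55"

```text
t: 6.3
position: [443.0, 333.0, 124.9]
ee_rot: [0.52, 3.095, 0.004]
force: [-0.9, -0.1, 11.1]
gripper_width: 47.2
grasp_force: 12.4
```

Call:
servo_tool --pt "0 0 -0.02 0 0 0 55" --pt "0 0 -0.06 0 0 0 55" --pt "0 0 -0.15 0 0 0 55" --pt "0 0 -0.3 0 0 0 55" --pt "0 0 -0.5 0 0 0 55"

```text
t: 6.8
position: [441.7, 332.4, 173.2]
ee_rot: [-0.52, -3.097, 0.002]
force: [-0.7, -0.6, -0.4]
gripper_width: 47.2
grasp_force: 10.4
```

Call:
servo_tool --pt "0 0 -0.3 0 0 0 55" --pt "0 0 -0.6 0 0 0 55" --pt "0 0 -1 0 0 0 55" --pt "0 0 -1 0 0 0 55"

```text
t: 7.2
position: [443.3, 333.2, 278.6]
ee_rot: [0.519, 3.09, 0.008]
force: [-0.1, -0.7, -0.5]
gripper_width: 46.7
grasp_force: 10.3
```

```bash
python3 - <<'E'
from h import *
import pickle
o=get_obs(); w=camera("wrist"); pickle.dump((o,w),open("w4.pkl","wb")); cv2.imwrite("pics/w4.png",w["pixels"])
print(o["position"],o["force"],o["gripper_width"],o["grasp_force"],o["t"])
print(proj(w,o["position"]+[0,0,-104],o))
E
```

```text
[443.28928476 333.22614004 278.5827107 ] [-0.10067226 -0.67042938 -0.54998766] 46.70268576048235 10.349931110395119 7.2
[[316.86715261 238.78727865]]
```

View pics/w4.png

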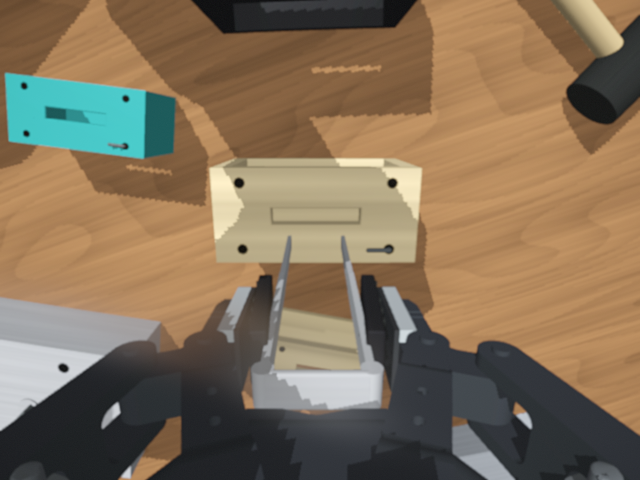

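Tips are at (290,238) and (343,238), and their midpoint matches the predicted (317,239), so the hand-eye calibration is good. Next, over to the plate.

Call:
servo_tool --pt "-0.07 -0.12 0 0 0 0 55" --pt "-0.2 -0.36 0 0 0 0 55" --pt "-0.36 -0.64 0 0 0 0 55" --pt "-0.515 -0.932 0 0 0 0 55"

```text
t: 7.65
position: [459.8, 225.7, 271.3]
ee_rot: [-0.519, -3.096, 0.002]
force: [0.7, 0.5, -1.0]
gripper_width: 47.1
grasp_force: 10.4
```

Call:
servo_tool --pt "-0.17 -0.31 0 0 0 0 55" --pt "-0.34 -0.62 0 0 0 0 55" --pt "-0.515 -0.932 0 0 0 0 55"

```text
t: 7.95
position: [477.8, 120.6, 271.4]
ee_rot: [-0.52, -3.095, 0.001]
force: [0.6, 0.3, -0.7]
gripper_width: 47.5
grasp_force: 10.4
```

Call:
servo_tool --pt "-0.17 -0.31 0 0 0 0 55" --pt "-0.34 -0.62 0 0 0 0 55" --pt "-0.515 -0.932 0 0 0 0 55"

```text
t: 8.25
position: [495.9, 15.7, 271.4]
ee_rot: [-0.52, -3.095, 0.0]
force: [1.3, 1.4, -0.9]
gripper_width: 47.2
grasp_force: 10.4
```

Call:
servo_tool --pt "-0.17 -0.31 0 0 0 0.04 55" --pt "-0.34 -0.62 0 0 0 0.12 55" --pt "-0.45 -0.82 0 0 0 0.2 55" --pt "-0.515 -0.932 0 0 0 0.28 55" --pt "-0.515 -0.932 0 0 0 0.36 55"

```text
t: 8.75
position: [514.1, -89.3, 271.1]
ee_rot: [-1.374, -2.822, 0.001]
force: [-0.8, 0.5, -0.8]
gripper_width: 47.1
grasp_force: 10.4
```

Call:
servo_tool --pt "0 0 0 0 0 0.08 55" --pt "0 0 0 0 0 0.16 55" --pt "0 0 0 0 0 0.24 55" --pt "0 0 0 0 0 0.32 55" --pt "0 0 0 0 0 0.4 55"

```text
t: 9.25
position: [514.0, -87.6, 271.3]
ee_rot: [-2.176, -2.262, 0.002]
force: [-0.3, 0.2, -1.0]
gripper_width: 47.0
grasp_force: 10.4
```

Call:
servo_tool --pt "0 0 0.05 0 0 0.08 55" --pt "0 0 0.15 0 0 0.16 55" --pt "0 0 0.3 0 0 0.24 55" --pt "0 0 0.4 0 0 0.32 55" --pt "0 0 0.4 0 0 0.337 55"

```text
t: 9.75
position: [513.5, -87.3, 230.4]
ee_rot: [-2.688, -1.617, 0.005]
force: [-0.2, -0.2, -0.4]
gripper_width: 47.4
grasp_force: 10.4
```

```bash
cat >> h.py <<'E'
def plan(P,yaw):
    """shift (tool axes /100mm) and turn (/(pi/2)) from measured pose to TCP P, pointing down, tool x at yaw deg"""
    from scipy.spatial.transform import Rotation as Ro
    o=get_obs(); R=cv2.Rodrigues(o["ee_rot"])[0]; a=np.radians(yaw)
    T=np.array([[np.cos(a),np.sin(a),0],[np.sin(a),-np.cos(a),0],[0,0,-1]])
    print("t",o["t"],"pos",o["position"].round(1),"yaw",np.degrees(np.arctan2(R[1,0],R[0,0])).round(2),"F",o["force"].round(1),"w",round(o["gripper_width"],1),round(o["grasp_force"],1))
    print("PLAN",(R.T@(np.array(P)-o["position"])/100).round(3),(Ro.from_matrix(R.T@T).as_rotvec()/(np.pi/2)).round(3))
E
python3 - <<'E'
from h import *
import pickle
plan([515.1,-87.5,235],62)
o=get_obs(); w=camera("wrist"); pickle.dump((o,w),open("w5.pkl","wb")); cv2.imwrite("pics/w5.png",w["pixels"][150:390,200:440].repeat(2,0).repeat(2,1))
print(proj(w,[[515.1,-87.5,37],[515.1,-87.5,80],o["position"]-[0,0,105]],o))
E
```

```text
t 9.75 pos [513.5 -87.3 230.4] yaw 62.06 F [-0.2 -0.2 -0.4] w 47.4 10.4
PLAN [ 0.005  0.015 -0.047] [-0.003  0.     0.001]
[[318.67235635 210.15909733]
 [318.72255836 221.34927929]
 [316.50358263 237.98774682]]
```

View pics/w5.png

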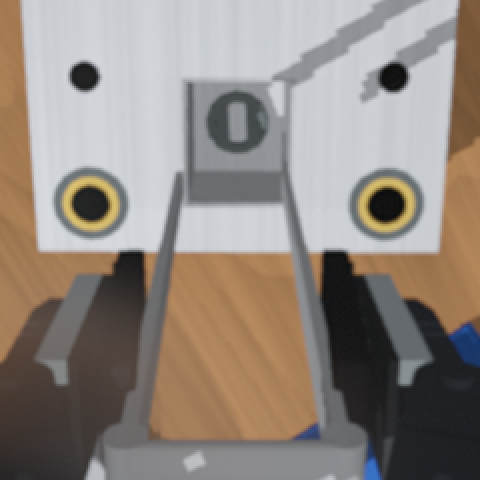

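The ring (crop (238,122)) and pocket mouth (x 185–288) are centred about 1.5 mm right of the tips' midpoint (x 233), which matches the plan.

Call:
servo_tool --pt "0.005 0.015 0.1 -0.003 0 0 55" --pt "0.005 0.015 0.25 -0.003 0 0 55" --pt "0.005 0.015 0.38 -0.003 0 0 55" --pt "0.005 0.015 0.38 -0.003 0 0 55"

```text
t: 10.2
position: [515.8, -87.1, 193.1]
ee_rot: [2.687, 1.625, 0.001]
force: [0.3, -0.8, -1.0]
gripper_width: 47.2
grasp_force: 10.4
```

```bash
python3 - <<'E'
from h import *
plan([515.1,-87.5,137],62)
o=get_obs(); w=camera("wrist"); cv2.imwrite("pics/w6.png",w["pixels"][150:390,200:440].repeat(2,0).repeat(2,1))
E
```

```text
t 10.2 pos [515.8 -87.1 193.1] yaw 62.32 F [ 0.3 -0.8 -1. ] w 47.2 10.4
PLAN [-0.006 -0.005  0.561] [0.001 0.    0.004]
```

View pics/w6.png

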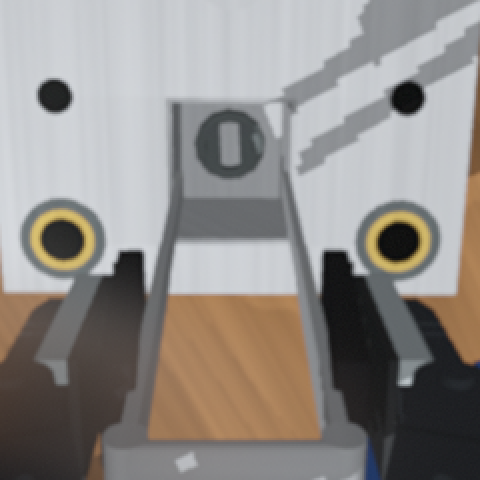

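Tip midpoint is at x 233 and the pocket centre at 231.5, so it's centred to about 0.5 mm. Entering the pocket.

Call:
servo_tool --pt "-0.006 -0.005 0.05 0 0 0.004 55" --pt "-0.006 -0.005 0.12 0 0 0.004 55" --pt "-0.006 -0.005 0.2 0 0 0.004 55" --pt "-0.006 -0.005 0.28 0 0 0.004 55" --pt "-0.006 -0.005 0.28 0 0 0.004 55"

```text
t: 10.75
position: [515.4, -87.5, 165.5]
ee_rot: [2.693, 1.613, 0.002]
force: [0.4, 0.3, -0.5]
gripper_width: 47.3
grasp_force: 10.4
```

```bash
python3 - <<'E'
from h import *
plan([515.1,-87.5,137],62)
E
```

```text
t 10.75 pos [515.4 -87.5 165.5] yaw 61.85 F [ 0.4  0.3 -0.5] w 47.3 10.4
PLAN [-0.002 -0.004  0.285] [ 0.002  0.    -0.002]
```

Call:
servo_tool --pt "-0.002 -0.004 0.06 0 0 0 55" --pt "-0.002 -0.004 0.13 0 0 0 55" --pt "-0.002 -0.004 0.2 0 0 0 55" --pt "-0.002 -0.004 0.24 0 0 0 55" --pt "-0.002 -0.004 0.27 0 0 0 55"

```text
t: 11.25
position: [515.5, -87.7, 139.3]
ee_rot: [2.692, 1.613, 0.003]
force: [-0.3, -0.0, -1.6]
gripper_width: 47.1
grasp_force: 10.4
```

```bash
python3 - <<'E'
from h import *
plan([515.1,-87.5,137],62)
o=get_obs(); w=camera("wrist"); cv2.imwrite("pics/w7.png",cv2.resize(w["pixels"][170:320,240:400],None,fx=4,fy=4,interpolation=cv2.INTER_CUBIC))
E
```

```text
t 11.25 pos [515.5 -87.7 139.3] yaw 61.85 F [-0.3 -0.  -1.6] w 47.1 10.4
PLAN [-0.001 -0.005  0.023] [ 0.003  0.    -0.002]
```

View pics/w7.png

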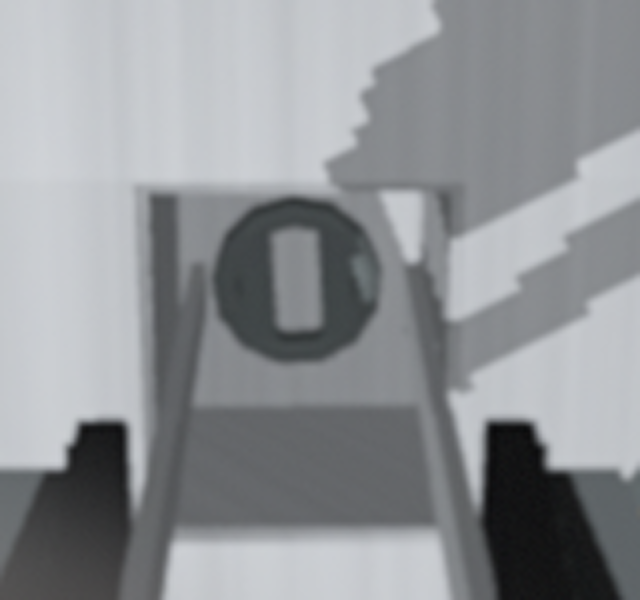

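The jaws straddle the ring: tips at (197,262) and (413,262), ring centre at (297,280). It needs about -1 mm in y and +1 mm in x, then squeeze.

Call:
servo_tool --pt "0.008 -0.009 0.01 0 0 0 55" --pt "0.008 -0.009 0.02 0 0 0 55" --pt "0.008 -0.009 0.02 0 0 0 53" --pt "0.008 -0.009 0.02 0 0 0 50" --pt "0.008 -0.009 0.02 0 0 0 45" --newtons 60

```text
t: 11.8
position: [515.3, -86.6, 138.0]
ee_rot: [2.691, 1.612, 0.004]
force: [-0.5, 0.0, 1.0]
gripper_width: 43.3
grasp_force: 60.9
```

Call:
servo_tool --pt "0 0 0 0 0 0 40" --pt "0 0 0 0 0 0 40" --pt "0 0 0 0 0 0 40"

```text
t: 12.1
position: [515.3, -86.6, 138.0]
ee_rot: [2.691, 1.612, 0.004]
force: [-0.4, -0.1, 2.0]
gripper_width: 43.6
grasp_force: 61.0
```

```bash
python3 - <<'E'
from h import *
plan([515.1,-87.5,137],62)
E
```

```text
t 12.1 pos [515.3 -86.6 138. ] yaw 61.85 F [-0.4 -0.1  2. ] w 43.6 61.0
PLAN [-0.009  0.002  0.01 ] [ 0.003 -0.    -0.002]
```

Call:
servo_tool --pt "0 0 -0.05 0 0 0 40" --pt "0 0 -0.12 0 0 0 40" --pt "0 0 -0.2 0 0 0 40" --pt "0 0 -0.3 0 0 0 40" --pt "0 0 -0.4 0 0 0 40"

```text
t: 12.6
position: [515.1, -86.5, 178.9]
ee_rot: [2.691, 1.612, 0.004]
force: [-0.2, 0.2, -1.1]
gripper_width: 43.5
grasp_force: 61.2
```

Call:
servo_tool --pt "0 0 -0.1 0 0 0 40" --pt "0 0 -0.2 0 0 0 40" --pt "0 0 -0.35 0 0 0 40" --pt "0 0 -0.35 0 0 0 40" --pt "0 0 -0.35 0 0 0 40"

```text
t: 13.1
position: [514.8, -86.4, 212.7]
ee_rot: [2.691, 1.612, 0.004]
force: [0.8, -0.8, -1.7]
gripper_width: 43.7
grasp_force: 61.3
```

```bash
python3 - <<'E'
from h import *
import pickle
plan([546.6,-29.4,213],110.5)
o=get_obs(); w=camera("wrist"); pickle.dump((o,w),open("w8.pkl","wb")); cv2.imwrite("pics/w8.png",cv2.resize(w["pixels"][100:300,220:420],None,fx=3,fy=3,interpolation=cv2.INTER_CUBIC))
E
```

```text
t 13.1 pos [514.8 -86.4 212.7] yaw 61.85 F [ 0.8 -0.8 -1.7] w 43.7 61.3
PLAN [ 0.652  0.011 -0.003] [ 0.003  0.001 -0.541]
```

View pics/w8.png

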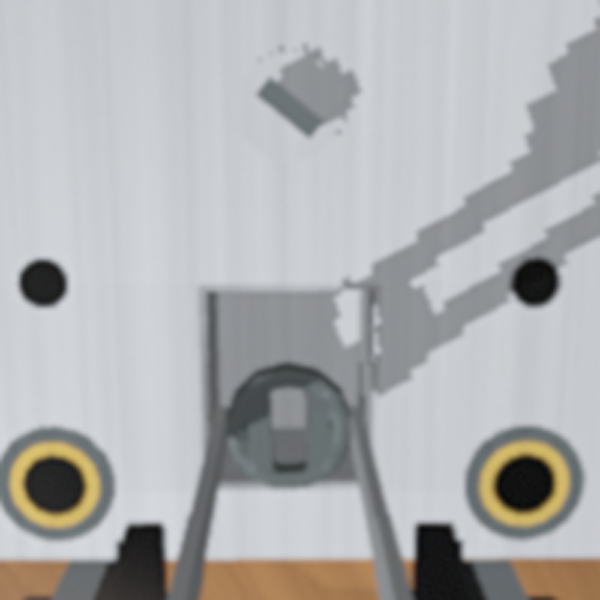

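The ring is held between the jaws and its slot is aligned with tool x (crop, slot from (289,388) to (289,470)). The spindle is at crop (290,107). From here I'll measure numerically.

```bash
python3 - <<'E'
from h import *
import pickle
o,w=pickle.load(open("w8.pkl","rb")); g=cv2.cvtColor(w["pixels"],cv2.COLOR_BGR2GRAY)
np.set_printoptions(linewidth=250)
print(g[218:266,292:342:2][::2])
E
```

```text
[[111 145 147 144 145 145 144 145 145 146 147 145 144 148 147 146 146 145 145 146 147 147 147 145 146]
 [111 145 147 145 145 145 145 146 144 145 136 126 122 133 141 145 146 144 146 146 148 148 148 145 139]
 [112 145 147 145 145 146 141 130 112  93  73  62  63  67  81  95 112 133 145 146 148 148 148 143 126]
 [111 145 147 145 146 140 106  75  71  74  73  76  75  74  71  66  63  80 122 145 149 147 148 143 126]
 [111 145 147 144 139 101  80  93  85  78  75  74  74  72  75  75  79  82  76 114 146 148 148 142 126]
 [111 144 148 140 100  72  81  77  73  75  81  89  93  87  82  89 106 109  97  76 108 143 149 143 126]
 [107 143 146 107  65  73  74  73  71 105 138 140 141 142 133 107 111 117 121 104  80 124 148 142 124]
 [105 143 137  82  72  73  73  73  74 122 148 145 145 148 143 115 108 112 120 114 101 108 147 140 108]
 [105 138 126  74  73  71  71  72  72 117 147 145 144 147 145 118 109 109 109 113 106  90 131 135 105]
 [103 109  86  70  73  72  72  72  72 116 147 144 145 147 144 118 108 109 109 116 111  96 100 111 104]
 [104 100  71  73  72  71  72  74  80 120 147 145 145 147 144 118 110 
[... 672 characters left out ...]
 111 111 111 111 104 104 107 107 107 106 106 111 110 112 112 105  97 111 136 126]
 [ 92  99 108 112 121 121 119 111 110  99  76  86  87  84  75  94 110 111 117 111 100 102 108 132 132]
 [ 90 100 108 108 110 121 124 111 110 100  67  60  61  64  72 100 112 112 117 108 101 107 108 128 136]
 [ 90 101 105 106 106 113 118 117 113 110 104 104 105 106 109 113 112 110 105 104 108 107 107 122 140]
 [ 95 124 126 126 127 129 130 132 124 114 111 112 111 111 111 110 120 133 137 142 143 142 144 146 142]
 [127 173 174 172 171 174 175 177 174 160 151 151 150 152 162 166 181 186 184 188 191 190 191 189 155]
 [165 209 207 204 203 205 205 207 209 208 206 204 206 207 210 209 208 207 204 206 208 207 206 206 171]]
```

```bash
python3 - <<'E'
from h import *
import pickle
o,w=pickle.load(open("w8.pkl","rb")); R=cv2.Rodrigues(o["ee_rot"])[0]
for dz in (100.5,101.5,103):
  P=lambda a:o["position"]+R@np.array(a,float)
  print(dz,proj(w,[P([x,y,dz]) for x,y in [(9.5,0),(-9.5,0),(14,0),(-14,0),(0,3.7),(0,-3.7),(0,14),(0,-14)]],o).round(1).tolist())
  print("bottom",proj(w,[P([14,0,dz+7]),P([0,0,dz+7])],o).round(1).tolist())
print([ (R.T@(onz(w,[p],111.5,o)[0]-o["position"])).round(2) for p in [(316,228.5),(316,257.5),(316,262.5),(309.5,243),(322.3,243)]])
# spindle now
g=cv2.cvtColor(w["pixels"],cv2.COLOR_BGR2GRAY)
np.set_printoptions(linewidth=250); print(g[112:150:2,300:344:2])
E
```

```text
100.5 [[315.6, 225.7], [315.6, 254.0], [315.6, 218.8], [315.6, 260.6], [321.4, 240.0], [309.9, 240.0], [337.4, 240.0], [293.9, 240.0]]
bottom [[315.6, 216.4], [315.6, 237.1]]
101.5 [[315.6, 225.3], [315.6, 253.5], [315.6, 218.4], [315.6, 260.1], [321.4, 239.6], [309.9, 239.6], [337.3, 239.6], [294.0, 239.6]]
bottom [[315.6, 216.1], [315.6, 236.7]]
103 [[315.6, 224.7], [315.6, 252.8], [315.6, 217.9], [315.6, 259.3], [321.3, 238.9], [309.9, 238.9], [337.2, 238.9], [294.1, 238.9]]
bottom [[315.7, 215.6], [315.7, 236.1]]
[array([  7.45,   0.24, 101.22]), array([-12.13,   0.24, 101.22]), array([-15.59,   0.24, 101.22]), array([ -2.23,  -3.97, 101.2 ]), array([ -2.24,   4.32, 101.24])]
[[201 202 202 204 201 199 196 196 200 202 203 202 200 201 203 202 201 200 199 200 206 207]
 [202 201 202 204 201 199 194 192 200 203 194 187 200 198 203 203 202 200 199 200 206 208]
 [202 202 203 204 201 195 185 175 199 194 189 170 176 169 200 203 202 201 199 201 206 208]
 [202 202 202 200 199 192 197 196 204 199 188 153 143 149 195 201 199 202 199 201 206 208]
 [201 202 201 190 199 200 200 199 191 170 150 1
[... 618 characters left out ...]
3 114 113 115 126 142 144 144 145 144 144 142 148 193 207 207]
 [200 199 199 201 201 184 135 111 113 114 114 123 140 145 145 143 143 144 173 197 207 208]
 [200 199 200 200 201 201 187 143 113 114 114 113 120 136 143 142 151 156 194 203 207 208]
 [200 199 200 201 201 200 200 194 159 118 112 114 112 118 149 175 195 188 195 203 207 208]
 [201 199 200 201 201 200 199 201 200 168 120 111 118 169 196 200 197 201 200 203 206 208]
 [202 199 200 200 201 200 199 200 204 203 177 130 158 198 201 198 182 196 200 203 207 208]
 [202 201 200 201 201 200 199 200 203 204 202 190 196 201 201 201 203 203 200 203 207 208]
 [203 204 202 200 201 200 199 200 203 204 202 201 201 200 201 203 203 202 201 203 207 207]]
```

Call:
servo_tool --pt "0.1 0.1 0 0 0 -0.08 40" --pt "0.2 0.2 0 0 0 -0.16 40" --pt "0.3 0.3 0 0 0 -0.24 40" --pt "0.35 0.35 0 0 0 -0.32 40" --pt "0.35 0.35 0 0 0 -0.4 40"

```text
t: 13.65
position: [562.6, -71.7, 211.8]
ee_rot: [2.056, 2.372, 0.001]
force: [-0.3, -0.5, -1.2]
gripper_width: 43.2
grasp_force: 61.3
```

Call:
servo_tool --pt "0 0 0 0 0 -0.08 40" --pt "0 0 0 0 0 -0.142 40" --pt "0 0 0 0 0 -0.142 40" --pt "0 0 0 0 0 -0.142 40"

```text
t: 14.05
position: [562.1, -72.0, 212.4]
ee_rot: [1.789, 2.578, 0.0]
force: [-0.2, -0.3, -1.1]
gripper_width: 43.7
grasp_force: 61.3
```

```bash
python3 - <<'E'
from h import *
import pickle
plan([545.7,-27.6,213],110.9)
o=get_obs(); w=camera("wrist"); pickle.dump((o,w),open("w9.pkl","wb")); g=cv2.cvtColor(w["pixels"],cv2.COLOR_BGR2GRAY)
R=cv2.Rodrigues(o["ee_rot"])[0]; np.set_printoptions(linewidth=250)
c=proj(w,[[546.6,-29.4,94]],o)[0]; print("spindle px",c)
b=blob(g,*c,22,0,130); r=rect(b,w,94,o); print("spindle",r,"tool",R.T@(r[0]-o["position"]))
u,v=c.astype(int); print(g[v-20:v+20:2,u-20:u+22:2])
print("ring"); print(g[216:268:2,290:344:2])
E
```

```text
t 14.05 pos [562.1 -72.  212.4] yaw 110.48 F [-0.2 -0.3 -1.1] w 43.7 61.3
PLAN [ 0.473  0.002 -0.007] [ 0.001  0.002 -0.005]
spindle px [317.29297041 165.92079647]
spindle (array([546.44, -28.91,  94.  ]), [4.5, 14.7], 113.8) tool [ 46.19315426   0.13906152 118.26352651]
[[203 204 205 205 202 200 201 201 201 203 203 202 204 204 203 201 200 198 196 195 198]
 [205 205 205 202 200 201 200 197 195 197 197 195 187 183 192 199 197 196 196 198 201]
 [206 205 202 200 199 198 199 198 197 197 198 198 197 192 185 189 180 196 199 201 202]
 [205 201 201 200 194 196 197 196 198 198 199 198 198 197 197 192 185 199 202 202 203]
 [201 200 201 199 197 197 197 197 185 170 166 171 194 194 195 199 199 188 197 202 203]
 [200 201 197 196 196 196 197 196 145 101 102 122 182 164 157 176 192 195 185 182 202]
 [201 201 199 196 196 197 198 197 149 110 111 113 144 145 142 143 146 162 167 181 199]
 [202 202 197 197 198 198 198 197 151 110 111 114 138 144 144 145 143 141 141 144 180]
 [203 201 197 198 198 198 198 197 158 110 110 114 138 144 144 142 142 141 147 153 194]
 [203 201 197 198 198 198 197 196 158 110 111
[... 3104 characters left out ...]
  72  70  87 167 172 143 140 116]
 [105  98 176 203 201 171 119 120 109 109  99  70  69  72  77  85 107 114 108  92  76  41 113 191 167 138 119]
 [101 105 188 202 201 198 170 132 111 109 111 108 108 110 111 113 115 112 104  90  61  21  55 170 184 139 124]
 [101 118 195 201 200 200 201 191 165 130 109 109 108 108 108 109 105  95  67  36  21  18  34 159 190 119 113]
 [ 97 140 198 200 200 201 201 202 202 194 164 149 149 146 155 139  75  42  23  20  20  17  53 170 199 128 100]
 [ 92 158 200 200 201 201 202 203 203 204 202 200 200 196 198 186 108  23  16  20  19  27 112 193 198 142 105]
 [ 94 167 202 201 201 202 203 203 203 203 203 201 199 197 196 197 179 112  63  47  68 128 177 198 197 158 101]]
```

Call:
servo_tool --pt "0.12 -0.001 0 0 0 -0.015 40" --pt "0.26 -0.001 0 0 0 -0.015 40" --pt "0.4 -0.001 0 0 0 -0.015 40" --pt "0.484 -0.001 0 0 0 -0.015 40" --pt "0.484 -0.001 0 0 0 -0.015 40"

```text
t: 14.6
position: [544.7, -25.4, 213.1]
ee_rot: [1.753, 2.601, 0.001]
force: [0.0, 0.4, -1.0]
gripper_width: 43.6
grasp_force: 61.3
```

```bash
python3 - <<'E'
from h import *
import pickle
o9,_=pickle.load(open("w9.pkl","rb")); R=cv2.Rodrigues(o9["ee_rot"])[0]
T=o9["position"]+R@[48.4,-0.1,0]; print("target",T)
plan([T[0],T[1],203],111.8)
o=get_obs(); w=camera("wrist"); g=cv2.cvtColor(w["pixels"],cv2.COLOR_BGR2GRAY); pickle.dump((o,w),open("w10.pkl","wb"))
np.set_printoptions(linewidth=250); print(g[222:266:2,300:334]);
E
```

```text
target [545.06350197 -26.70452898 212.25578282]
t 14.6 pos [544.7 -25.4 213.1] yaw 112.06 F [ 0.   0.4 -1. ] w 43.6 61.3
PLAN [-0.013 -0.002  0.101] [0.002 0.002 0.003]
[[202 203 203 200 192 182 174 168 159 147 133 118 102  93  86  82  80  82  88  99 112 124 133 144 156 165 175 181 183 191 199 203 204 206]
 [204 203 196 176 147 117 102  94  92  96 100 104 108 111 112 113 111 111 109 105  99  93  88  84  81  86 108 143 164 169 166 175 187 192]
 [197 181 149 114 103 111 117 118 118 117 116 115 114 113 111 112 112 112 113 113 113 113 112 112 112 107  99  87  80  89 110 133 146 149]
 [151 119 106 114 120 119 117 113 110 109 111 114 112 103  98  95  97  99 101 105 109 109 109 110 112 112 111 109 101  87  78  84 107 130]
 [112 117 123 125 119 113 108 103 104 121 151 173 168 129  86  72  75  77  81  95 108 111 104 106 108 109 111 114 118 116 107  93  83  94]
 [121 121 122 121 115 110 109 107 109 129 166 191 184 143  92  73  74  74  78  94 117 126 117 110 108 110 111 111 116 121 119 112 104  98]
 [115 112 112 112 110 109 109 109 109 126 164 190 186 149  98  75  73  74  76  90 114 127 118 110
[... 1427 characters left out ...]
169]
 [174 143 124 120 116 115 113 112 112 111 101  85  73  70  70  72  75  77  79  82  87  92  94  90  82  77  75  74  78  89 110 146 182 201]
 [202 193 175 154 134 122 114 112 112 113 113 112 110 111 111 112 113 113 115 116 117 118 117 113 107 106 105 116 138 162 185 200 207 208]
 [206 206 204 201 195 183 169 151 132 119 112 110 111 112 111 111 111 111 111 110 111 109 109 114 130 153 172 186 199 205 208 208 207 206]
 [204 205 204 206 206 206 205 201 194 181 165 153 152 154 155 155 155 159 164 165 164 165 170 183 195 203 207 208 208 207 206 205 204 204]
 [204 205 206 205 205 204 203 204 204 204 205 204 206 208 208 208 207 207 207 207 206 205 206 207 207 207 207 206 205 205 204 204 205 205]]
```

```bash
python3 - <<'E'
from h import *
import pickle
o,w=pickle.load(open("w10.pkl","rb")); R=cv2.Rodrigues(o["ee_rot"])[0]
print([(R.T@(onz(w,[p],z,o)[0]-o["position"])).round(2) for p,z in [((316.4,247.3),94),((316.4,240),94),((316,229),112),((316,257.2),112),((316,262.2),112)]])
E
```

```text
[array([-10.51,  -0.47, 119.09]), array([ -5.2 ,  -0.47, 119.07]), array([  7.28,  -0.73, 101.02]), array([-11.76,  -0.73, 101.09]), array([-15.23,  -0.73, 101.1 ])]
```

Call:
servo_tool --pt "-0.01 0.002 0 0 0 0 40" --pt "-0.01 0.002 0.04 0 0 0 40" --pt "-0.01 0.002 0.08 0 0 0 40" --pt "-0.01 0.002 0.08 0 0 0 40"

```text
t: 15.05
position: [545.4, -27.8, 203.9]
ee_rot: [1.756, 2.601, -0.0]
force: [0.4, 0.1, -1.2]
gripper_width: 43.3
grasp_force: 61.3
```

```bash
cat > look.py <<'E'
from h import *
import pickle
o=get_obs(); w=camera("wrist"); g=cv2.cvtColor(w["pixels"],cv2.COLOR_BGR2GRAY); pickle.dump((o,w),open("w11.pkl","wb"))
R=cv2.Rodrigues(o["ee_rot"])[0]; print(o["t"],o["position"],"yaw",np.degrees(np.arctan2(R[1,0],R[0,0])),o["force"],o["torque"])
np.set_printoptions(linewidth=250); print(g[224:266:3,304:328]);
E
python3 look.py
```

```text
15.05 [545.43304127 -27.84384522 203.88398124] yaw 111.9566862184959 [ 0.35256355  0.10192334 -1.18590572] [0.02461124 0.01075687 0.04538719]
[[145 116 101  94  91  95 100 102 106 110 111 112 112 109 107 104  98  95  89  83  77  75  81  99]
 [112 117 119 116 113 113 110 109 108 106 105 106 105 107 108 108 110 110 110 110 111 110 107 100]
 [114 111 106 102 103 121 150 175 181 161 113  76  71  75  77  81  88  95 100 102 106 111 114 116]
 [110 109 108 107 109 128 165 190 186 156 105  73  73  74  77  92 112 120 113 108 108 107 108 109]
 [107 108 108 107 108 125 163 192 198 179 128  78  72  74  74  82  96 108 109 108 108 109 108 108]
 [ 72  76  81  87  93 114 161 195 201 181 128  78  72  73  74  77  90 102 107 108 109 109 109 109]
 [ 73  73  72  70  70  99 154 186 181 148 105  77  72  73  74  76  85 101 110 110 110 106 104 106]
 [ 73  73  72  71  72  99 154 192 199 182 136  87  72  73  74  76  82  91  93  90  90  81  74  73]
 [ 74  71  72  71  70  89 136 177 193 180 138  95  79  78  79  79  84  87  81  73  71  72  72  73]
 [101 104 100  91  82  93 140 183 202 204 202 200 198 198 199 198 190 168 127  87  71  71  72  73]
 [112 111 109 109 109 107 106 119 144 161 165 165 166 165 161 153 142 120  90  78  81  78  76  74]
 [117 114 111 111 111 111 107 100  94  88  89  90  92  95  97 100 105 109 113 115 115 112 109 108]
 [193 181 166 149 131 118 110 108 110 110 111 110 110 109 109 110 108 108 108 112 129 151 170 183]
 [204 204 205 204 202 197 191 185 185 186 188 188 189 192 198 200 199 198 198 200 203 204 205 205]]
```

```bash
python3 - <<'E'
from h import *
import pickle
o,w=pickle.load(open("w11.pkl","rb")); R=cv2.Rodrigues(o["ee_rot"])[0]
g=cv2.cvtColor(w["pixels"],cv2.COLOR_BGR2GRAY); np.set_printoptions(linewidth=250)
print(g[244:262,312:320].T)
z=o["position"][2]-101
print([(R.T@(onz(w,[p],zz,o)[0]-o["position"])).round(2) for p,zz in [((313.9,249),94),((316,229),z),((309.9,258),z),((322,258),z)]])
plan([545.06,-26.7,203],112)
E
```

```text
[[193 199 196 194 193 194 198 202 200 185 144  88  73  94 109 113 110 115]
 [175 182 181 180 180 185 196 204 205 194 161 101  69  88 108 114 110 116]
 [131 136 136 134 138 158 186 202 205 196 165 106  70  89 110 113 111 116]
 [ 84  87  86  85  95 133 176 200 204 195 165 106  71  90 110 114 110 117]
 [ 72  72  71  70  79 119 169 198 204 196 166 108  74  92 112 115 110 116]
 [ 74  73  72  71  78 115 166 198 205 196 165 108  77  95 112 114 109 118]
 [ 74  74  73  72  79 115 167 199 205 194 161 104  78  97 114 114 109 121]
 [ 76  76  76  74  79 115 165 198 205 192 153  99  81 100 115 114 110 122]]
[array([ -8.9 ,  -2.15, 109.9 ]), array([  7.29,  -0.73, 100.98]), array([-12.3 ,  -4.72, 101.02]), array([-12.3 ,   3.2 , 101.04])]
t 15.1 pos [545.6 -27.8 204.3] yaw 111.96 F [ 0.1  0.6 -2.2] w 43.8 61.3
PLAN [ 0.013 -0.001  0.013] [ 0.001  0.002 -0.   ]
```

Call:
servo_tool --pt "0.005 0.005 0 0 0 0 40" --pt "0.01 0.011 0 0 0 0 40" --pt "0.01 0.011 0 0 0 0 40" --pt "0.01 0.011 0 0 0 0 40"

```text
t: 15.5
position: [546.4, -26.3, 204.8]
ee_rot: [1.754, 2.6, 0.001]
force: [0.4, 0.5, -0.8]
gripper_width: 43.6
grasp_force: 61.3
```

```bash
python3 look.py
```

```text
15.5 [546.38192339 -26.27966977 204.84635813] yaw 111.98566819886088 [ 0.38116443  0.4890701  -0.84405138] [0.00798505 0.00405549 0.0461588 ]
[[152 124 103  93  92  96  99 103 106 110 112 113 112 109 106 104 100  94  89  84  79  75  79  94]
 [111 117 119 116 114 112 112 111 109 107 107 105 105 107 108 109 110 110 110 112 112 111 108  99]
 [116 111 109 104 104 115 127 117  92  76  73  71  73  83 107 131 131 116 104 102 105 108 112 113]
 [109 108 108 108 111 121 131 125  96  75  73  74  74  83 112 137 143 134 117 108 108 108 107 110]
 [109 108 109 108 109 117 127 123  96  75  74  75  73  83 111 137 142 133 116 108 109 108 108 108]
 [107 108 100  86  83  99 131 140 110  76  73  74  73  82 107 132 140 130 114 108 109 109 109 110]
 [ 72  72  73  72  72  89 126 141 111  77  73  74  73  80 101 127 138 133 118 110 109 110 110 108]
 [ 73  73  72  72  72  89 127 140 110  77  73  74  74  79 102 128 138 128 102  83  88  95  90  78]
 [ 73  72  73  71  72  89 122 135 106  75  70  71  70  83 113 138 140 126  97  75  71  72  72  72]
 [ 74  72  71  72  78  99 137 169 181 183 182 182 183 185 185 185 192 183 145  95  72  72  73  73]
 [113 107 105 105 106 107 107 119 145 161 166 166 166 165 160 151 140 120  91  73  70  72  73  72]
 [116 113 112 111 111 112 108 100  93  89  89  91  93  95  97 100 105 110 111 106  95  84  79  83]
 [193 182 167 149 131 118 111 109 110 110 111 111 110 110 110 110 108 107 108 114 128 152 171 184]
 [204 205 204 203 202 198 191 186 187 189 189 190 190 192 197 199 197 196 197 200 204 205 206 206]]
```

Call:
servo_tool --pt "0.005 -0.004 0.01 0 0 0 40" --pt "0.005 -0.004 0.02 0 0 0 40" --pt "0.005 -0.004 0.04 0 0 0 40" --pt "0.005 -0.004 0.05 0 0 0 40"

```text
t: 15.95
position: [545.7, -26.0, 199.5]
ee_rot: [1.755, 2.601, 0.001]
force: [-0.5, 1.2, -0.9]
gripper_width: 43.5
grasp_force: 61.3
```

```bash
python3 look.py
```

```text
15.95 [545.72806195 -25.9979709  199.49367418] yaw 111.97816267797661 [-0.53923746  1.19871101 -0.9200554 ] [-0.02415248 -0.03031181  0.02953004]
[[157 126 104  92  90  93  99 102 107 110 111 111 111 110 107 104  99  94  89  84  77  76  80  97]
 [111 117 118 117 113 112 111 109 108 107 106 105 106 106 108 108 109 110 109 110 111 110 108  99]
 [119 113 107 102 104 114 123 115  87  63  55  52  53  59  75 103 118 113 103 102 105 107 107 109]
 [111 109 108 108 108 112 119 121  99  76  74  84  96 105 114 127 137 133 116 108 108 109 108 109]
 [108 108 108 108 107 109 117 118 100  86  95 108 113 112 115 127 137 133 116 108 107 109 108 108]
 [ 99 102 106 108 107 109 116 118 100  79  75  77  82  90 103 122 136 131 114 107 108 109 109 109]
 [ 71  71  73  75  79  87 108 123 109  85  73  74  74  72  82 109 132 132 117 109 108 109 109 109]
 [ 72  72  72  72  72  81 106 122 108  84  74  73  73  73  82 110 132 127 100  79  78  82  89  96]
 [ 72  72  73  72  72  77  94 108 101  83  73  74  74  74  80 103 126 124  98  75  71  72  71  72]
 [ 77  75  74  72  71  86 124 153 146 106  76  73  73  74  84 108 126 126 104  81  71  72  73  72]
 [112 110 107 103  99  90  89  98 100  91  81  76  76  82  89  94  95  89  80  72  73  71  70  72]
 [119 112 110 109 111 110 108 101  93  90  91  92  95  96  98 102 105 112 113 111 103  92  88  85]
 [194 182 166 149 130 117 111 108 110 110 110 110 109 109 110 109 108 107 108 114 130 154 174 187]
 [202 203 204 204 203 200 192 184 183 184 183 184 185 189 196 199 200 200 201 204 206 206 205 204]]
```

```bash
python3 - <<'E'
from h import *
import pickle
o,w=pickle.load(open("w11.pkl","rb")); R=cv2.Rodrigues(o["ee_rot"])[0]
g=cv2.cvtColor(w["pixels"],cv2.COLOR_BGR2GRAY); np.set_printoptions(linewidth=250)
print(g[222:262,313:319].T)
z=o["position"][2]-101
f=lambda p,zz:(R.T@(onz(w,[p],zz,o)[0]-o["position"])).round(2)
print([f((316,v),94) for v in (252,254,256)],[f((316,v),z) for v in (229,258)],z)
E
```

```text
[[ 89  92 110 114 112 107  98  79  63  64  70  76  79  81  86  86  81  79  79  83  85  84  84  84  83  83  83  84  94 106 110 106  91  68  68  90 109 113 110 116]
 [ 85  96 111 113 110 106  94  71  55  54  66  74  82  90  95  94  82  75  73  73  73  74  74  74  73  73  73  73  74  76  78  84  81  66  68  91 109 113 110 116]
 [ 83 100 111 114 110 105  92  69  52  57  70  84  96 105 108 104  92  77  73  73  74  74  73  73  73  74  74  73  72  73  74  78  76  66  70  92 111 114 110 115]
 [ 80  97 111 112 110 106  92  69  53  61  79  96 107 111 113 109 100  82  75  73  74  73  74  73  74  74  74  73  74  73  74  77  76  68  74  95 112 114 109 115]
 [ 78  93 110 113 111 106  95  73  59  69  91 105 112 112 112 111 105  90  78  74  72  73  74  73  74  73  74  74  73  74  78  83  82  71  76  96 113 115 109 117]
 [ 82  87 107 113 111 108 100  85  75  85 101 114 118 117 115 115 112 103  88  83  82  82  82  82  83  82  80  80  80  84  91  95  89  75  79  98 113 114 110 120]]
[array([ -9.62,  -0.73, 105.53]), array([-11.01,  -0.73, 105.53]), array([-12.41,  -0.73, 105.53])] [array([  7.3 ,  -0.73, 100.97]), array([-12.3 ,  -0.73, 101.04])] 98.49367417866512
```

Call:
servo_tool --pt "0 0 0.01 0 0 0 40" --pt "0 0 0.02 0 0 0 40" --pt "0 0 0.03 0 0 0 40" --pt "0 0 0.04 0 0 0 40"

```text
t: 16.4
position: [545.8, -26.1, 195.7]
ee_rot: [1.755, 2.6, 0.001]
force: [1.2, -0.1, -1.4]
gripper_width: 43.7
grasp_force: 61.3
```

Call:
servo_tool --pt "0 0 0.01 0 0 0 40" --pt "0 0 0.02 0 0 0 40" --pt "0 0 0.03 0 0 0 40" --pt "0 0 0.04 0 0 0 40"

```text
t: 16.8
position: [545.9, -26.0, 191.7]
ee_rot: [1.755, 2.6, 0.001]
force: [-0.1, -0.5, -0.6]
gripper_width: 43.6
grasp_force: 61.3
```

```bash
python3 look.py|head -1
```

```text
16.8 [545.86393734 -26.03774457 191.71902656] yaw 111.978323614073 [-0.10327289 -0.49293612 -0.63611306] [ 0.01348016 -0.00042563 -0.00672434]
```

Still free. Feel for the shoulder in 1 mm steps.

Call:
servo_tool --pt "0 0 0.005 0 0 0 40" --pt "0 0 0.01 0 0 0 40" --pt "0 0 0.01 0 0 0 40"

```text
t: 17.15
position: [545.8, -26.0, 190.7]
ee_rot: [1.755, 2.6, 0.001]
force: [0.3, 0.8, -1.5]
gripper_width: 43.0
grasp_force: 61.3
```

Call:
servo_tool --pt "0 0 0.004 0 0 0 40" --pt "0 0 0.008 0 0 0 40" --pt "0 0 0.008 0 0 0 40"

```text
t: 17.45
position: [545.9, -26.1, 190.1]
ee_rot: [1.754, 2.6, 0.001]
force: [0.2, -0.2, -0.8]
gripper_width: 43.5
grasp_force: 61.4
```

Call:
servo_tool --pt "0 0 0.004 0 0 0 40" --pt "0 0 0.008 0 0 0 40" --pt "0 0 0.008 0 0 0 40"

```text
t: 17.75
position: [546.1, -26.2, 190.0]
ee_rot: [1.754, 2.599, 0.001]
force: [-1.2, -0.1, 4.9]
gripper_width: 43.4
grasp_force: 62.1
```

Call:
servo_tool --pt "0 0 0.003 0 0 0 40" --pt "0 0 0.006 0 0 0 40" --pt "0 0 0.006 0 0 0 40"

```text
t: 18.05
position: [546.2, -26.2, 189.9]
ee_rot: [1.753, 2.599, 0.001]
force: [-2.4, 0.0, 10.0]
gripper_width: 43.5
grasp_force: 62.6
```

Contact came exactly at the predicted home height (190). Ease off the preload and open to about 47 mm.

Call:
servo_tool --pt "0 0 -0.009 0 0 0 40" --pt "0 0 -0.009 0 0 0 46" --pt "0 0 -0.009 0 0 0 52" --pt "0 0 -0.009 0 0 0 55.5" --pt "0 0 -0.009 0 0 0 55.5"

```text
t: 18.55
position: [545.7, -26.0, 188.9]
ee_rot: [1.755, 2.601, 0.0]
force: [0.1, -0.7, -1.4]
gripper_width: 47.4
grasp_force: 10.0
```

```bash
python3 look.py
```

```text
18.55 [545.65494071 -25.96325826 188.92890786] yaw 111.97789442946097 [ 0.07714996 -0.74462118 -1.39629268] [ 0.03538225 -0.01176355 -0.03134158]
[[193 177 153 134 120 105  92  86  84  86  91  95  94  92  88  83  78  74  70  68  74  84 108 135]
 [116 104 110 114 114 114 113 113 111 111 109 108 108 109 110 109 110 109 110 110 109 107 102  91]
 [118 116 112 108 105 104 105 108 110 112 115 118 119 119 116 116 119 122 117 109 106 107 108 109]
 [122 113 107 106 106 106 109 104  85  67  61  63  62  61  73 114 159 173 152 119 107 106 106 107]
 [107 107 107 106 107 106 105 101  91  84  83  84  85  84  88 107 127 131 118 101  96 100 105 107]
 [107 108 107 104 102 104 108 113 114 113 110 111 110 110 112 122 133 134 116  86  70  78  94 105]
 [ 81  86  88  81  73  72  82 100 112 111 111 110 111 109 112 122 134 134 118  89  84  98 107 108]
 [ 71  72  71  71  70  71  80  95 104 103 100 104 107 109 112 121 132 137 123  92  71  69  75  79]
 [ 69  71  71  72  72  72  73  86  92  82  73  73  73  77  83  99 120 133 123  92  72  71  71  71]
 [ 70  70  72  71  70  70  72  84  91  81  74  72  74  72  75  93 119 134 126  99  76  71  71  71]
 [ 94  88  82  76  82  92 100  99  90  79  73  73  73  74  76  91 111 120 110  89  74  70  71  71]
 [109 108 108 109 109 108 107  99  89  81  78  75  72  73  72  70  66  70  75  75  74  72  71  71]
 [163 146 129 116 112 110 109 110 111 111 112 111 109 108 108 109 111 113 113 110 105 101 101 109]
 [201 202 201 198 196 191 180 164 149 139 137 136 138 144 146 147 146 148 154 166 182 194 199 201]]
```

Call:
servo_tool --pt "0 0 0 0 0 0 57" --pt "0 0 0 0 0 0 57" --pt "0 0 -0.01 0 0 0 57" --pt "0 0 -0.02 0 0 0 57"

```text
t: 19.0
position: [545.9, -26.0, 191.5]
ee_rot: [1.755, 2.6, 0.001]
force: [-0.4, -0.1, -2.0]
gripper_width: 48.5
grasp_force: 8.1
```

```bash
python3 look.py; python3 - <<'E'
from h import *
import pickle
o,w=pickle.load(open("w11.pkl","rb")); g=cv2.cvtColor(w["pixels"],cv2.COLOR_BGR2GRAY)
np.set_printoptions(linewidth=250); print(g[238:256:4,280:354:2])
E
```

```text
19.0 [545.85234884 -26.04591186 191.53860346] yaw 111.97793541971443 [-0.42654105 -0.09868285 -2.00823742] [-0.04966963  0.02368525 -0.00464268]
[[156 123 100  92  92  96 100 105 107 109 110 111 112 110 108 106 103 100  95  91  83  75  74  88]
 [110 117 117 114 112 111 109 108 107 107 106 106 106 106 106 106 107 108 107 108 110 110 108 102]
 [118 113 109 103  99  97 105 115 113 110 107 108 107 106 110 131 156 158 127 102 103 108 111 113]
 [111 109 107 107 106 105 110 106  81  60  57  58  57  61  82 125 158 159 131 107 106 107 107 107]
 [107 107 106 107 106 106 110 114 110 106 105 107 107 107 113 125 135 126  98  78  78  88  99 106]
 [105 107 107 107 108 108 110 114 112 111 110 111 110 112 116 128 137 129 103  79  80  94 105 108]
 [ 72  71  75  79  85  90  94 103 108 109 111 111 111 111 114 125 136 130 107  84  85  94  98 103]
 [ 70  71  72  71  70  74  83  88  81  76  81  83  90  97 106 122 135 128 104  80  70  72  84  98]
 [ 72  71  72  70  71  73  83  91  88  77  73  73  72  73  81 108 132 133 113  86  72  70  71  71]
 [ 73  71  71  71  71  71  76  83  84  77  74  73  73  73  81 10
[... 487 characters left out ...]
08 107 110 112 110 111 117 138 100  74 101 108 108 110 102  93 138 145 144 135 117 159 198 193]
 [201 184 122 114 176 203 203 186  94  69  69  63  72  75  85  94 108 111 111 114 136 107  85  98 106 104 110 105  99 137 143 143 141 122 136 183 152]
 [199 162 115 106 175 205 205 190 125  69  72  67  71  73  71  85  83  73  77  95 133 107  70  75  94  82  75  79 101 139 142 143 145 130 118 169 188]
 [196 139 114 109 190 204 202 201 182 101  73  72  70  72  71  77  84  73  73  82 133 114  71  72  71  70  68  76 124 145 147 148 144 138 118 124 143]
 [182 118 107 125 197 201 198 197 197 197 151 108 107 101  91  80  72  73  73  74  75  63  70  71  70  70  91 138 148 149 146 146 144 142 122 116 136]]
```

Both jaws clear the ring by about 4 mm. Lift away and check it.

Call:
servo_tool --pt "0 0 -0.04 0 0 0 57" --pt "0 0 -0.1 0 0 0 57" --pt "0 0 -0.2 0 0 0 57" --pt "0 0 -0.35 0 0 0 57" --pt "0 0 -0.5 0 0 0 57"

```text
t: 19.55
position: [545.7, -25.9, 242.8]
ee_rot: [1.754, 2.6, 0.001]
force: [0.1, 0.7, -0.5]
gripper_width: 48.5
grasp_force: 8.1
```

Call:
servo_tool --pt "-0.2 0 -0.15 0 0 0 57" --pt "-0.4 0 -0.3 0 0 0 57" --pt "-0.4 0 -0.3 0 0 0 57" --pt "-0.4 0 -0.3 0 0 0 57"

```text
t: 19.95
position: [560.3, -62.8, 271.8]
ee_rot: [1.755, 2.6, 0.001]
force: [-0.1, -0.1, -1.1]
gripper_width: 48.8
grasp_force: 8.1
```

```bash
python3 - <<'E'
from h import *
import pickle
o=get_obs(); w=camera("wrist"); g=cv2.cvtColor(w["pixels"],cv2.COLOR_BGR2GRAY); pickle.dump((o,w),open("w12.pkl","wb"))
R=cv2.Rodrigues(o["ee_rot"])[0]
c=proj(w,[[546.5,-29.1,89]],o)[0]; print("px",c,o["position"])
b=blob(g,*c,24,0,128)
for z in(82,89,96):
    P=onz(w,b,z,o)[:,:2]; print(z,cv2.minEnclosingCircle(P.astype(np.float32)))
u,v=c.astype(int); np.set_printoptions(linewidth=250); print(g[v-22:v+24:3,u-24:u+26:2])
b=blob(g,*proj(w,[[546.5,-29.1,94]],o)[0],7,0,90)
plan([443.2,332.8,275],160.9)
E
```

```text
px [315.99213153 169.63221733] [560.34810393 -62.84451257 271.76991195]
82 ((547.3677368164062, -28.88209342956543), 13.820971488952637)
89 ((547.0802612304688, -28.26191520690918), 13.523198127746582)
96 ((546.7926635742188, -27.641735076904297), 13.225445747375488)
[[207 207 207 206 204 206 209 209 210 211 212 209 206 207 207 208 209 208 210 210 208 207 205 202 202]
 [208 207 204 205 208 210 209 210 212 210 208 208 208 208 210 210 210 211 209 207 205 203 202 205 207]
 [205 205 208 210 209 209 212 212 206 185 158 134 118 116 124 143 171 199 207 204 198 204 207 208 209]
 [207 210 210 210 211 212 210 186 131 118 115 111 107 109 113 113 113 107 134 163 176 207 210 210 208]
 [210 210 211 212 210 203 161 130 120 110 117 132 138 138 149 126 114 122 114 112 146 153 160 181 200]
 [211 212 211 209 207 181 126 117 114 113 119 113 108 116 169 133 110 113 115 108 118 150 149 166 206]
 [212 209 207 208 201 150 117 109 114 114 121 120 117 119 138 104  91 113 116 114 108 140 152 161 191]
 [207 207 207 210 193 127 108  95 114 115 120 122 117 119 140 108 101 112 113 116 106 128 152 151 168]
 [208 20
[... 239 characters left out ...]
 116 122 117 119 134 108  84 115 124 106 133 151 155 155 170]
 [212 210 209 207 205 206 196 146 124 116 112 106 101  95  96  97 113 115 110 130 152 157 194 205 204]
 [209 207 205 205 208 210 212 209 184 147 118 114 115 115 115 111 113 135 149 166 165 180 208 209 211]
 [205 205 207 210 210 211 211 209 208 210 205 190 199 200 172 171 186 197 209 208 210 209 211 211 209]
 [207 209 210 211 211 209 209 210 209 209 209 210 208 208 210 213 215 213 210 209 211 211 209 208 209]
 [210 211 212 210 209 209 209 209 209 210 208 207 209 212 213 213 211 209 211 211 210 209 209 209 209]]
t 20.0 pos [560.1 -62.4 271.3] yaw 111.98 F [-0.1  0.6 -1.3] w 48.8 8.1
PLAN [ 4.102  0.395 -0.047] [ 0.001  0.002 -0.544]
```

The ring sits within about 1 mm of the spindle axis at shoulder height. Now return the tongs.

Call:
servo_tool --pt "0.1 0.01 0 0 0 0 57" --pt "0.3 0.03 0 0 0 0 57" --pt "0.55 0.05 0 0 0 0 57" --pt "0.82 0.079 0 0 0 0 57"

```text
t: 20.4
position: [536.2, 17.9, 270.9]
ee_rot: [1.755, 2.601, 0.001]
force: [0.8, -0.2, -1.3]
gripper_width: 48.6
grasp_force: 8.1
```

Call:
servo_tool --pt "0.27 0.025 0 0 0 0 57" --pt "0.55 0.05 0 0 0 0 57" --pt "0.82 0.079 0 0 0 0 57"

```text
t: 20.7
position: [512.4, 97.2, 270.8]
ee_rot: [1.754, 2.602, 0.001]
force: [-0.5, -0.1, -1.4]
gripper_width: 48.7
grasp_force: 8.1
```

Call:
servo_tool --pt "0.27 0.025 0 0 0 0 57" --pt "0.55 0.05 0 0 0 0 57" --pt "0.82 0.079 0 0 0 0 57"

```text
t: 21.0
position: [488.9, 176.1, 270.6]
ee_rot: [1.754, 2.602, 0.0]
force: [0.4, 0.7, -1.2]
gripper_width: 48.6
grasp_force: 8.1
```

Call:
servo_tool --pt "0.27 0.025 0 0 0 0 57" --pt "0.55 0.05 0 0 0 0 57" --pt "0.82 0.079 0 0 0 0 57"

```text
t: 21.3
position: [465.4, 254.9, 270.3]
ee_rot: [1.754, 2.602, 0.0]
force: [-0.1, -0.6, -1.2]
gripper_width: 48.7
grasp_force: 8.1
```

Call:
servo_tool --pt "0.25 0.025 0 0 0 -0.06 57" --pt "0.5 0.05 0 0 0 -0.14 57" --pt "0.7 0.07 0 0 0 -0.22 57" --pt "0.82 0.079 0 0 0 -0.3 57" --pt "0.82 0.079 0 0 0 -0.38 57"

```text
t: 21.8
position: [441.7, 334.0, 269.8]
ee_rot: [0.901, 3.006, -0.002]
force: [0.4, -0.7, -1.2]
gripper_width: 49.0
grasp_force: 8.1
```

Call:
servo_tool --pt "0 0 0 0 0 -0.08 57" --pt "0 0 0 0 0 -0.16 57" --pt "0 0 0 0 0 -0.164 57" --pt "0 0 0 0 0 -0.164 57"

```text
t: 22.2
position: [442.9, 332.4, 270.1]
ee_rot: [0.523, 3.094, -0.003]
force: [0.2, -1.0, -1.0]
gripper_width: 48.4
grasp_force: 8.1
```

```bash
python3 - <<'E'
from h import *
import pickle
plan([443.0,332.8,235],160.9)
o=get_obs(); w=camera("wrist"); g=cv2.cvtColor(w["pixels"],cv2.COLOR_BGR2GRAY); pickle.dump((o,w),open("w13.pkl","wb"))
R=cv2.Rodrigues(o["ee_rot"])[0]; np.set_printoptions(linewidth=250)
H=proj(w,[[396.7,283,105],[437.5,400.4,105],[490.6,382.1,105],[449.8,264.5,105]],o); X=[]
for p in H:
    b=blob(g,*p,14,0,70); X.append(onz(w,[cv2.minEnclosingCircle(b)[0]],105,o)[0])
X=np.array(X); print(H.round(0).tolist(),X.round(1),X.mean(0), R.T@(X.mean(0)-o["position"]))
print(g[228:250:3,278:356:2])
E
```

```text
t 22.2 pos [442.9 332.4 270.1] yaw 160.81 F [ 0.2 -1.  -1. ] w 48.4 8.1
PLAN [0.002 0.004 0.351] [-0.001  0.003 -0.001]
[[240.0, 184.0], [397.0, 184.0], [393.0, 252.0], [243.0, 252.0]] [[396.8 282.8 105. ]
 [437.7 400.2 105. ]
 [490.5 382.2 105. ]
 [450.  264.4 105. ]] [443.75237055 332.36659997 105.        ] [-1.26846187e-01  3.66931071e-01  1.65121200e+02]
[[155 158 157 157 157 157 157 157 157 157 157 157 157 157 157 158 158 157 158 157 157 158 157 157 157 158 158 157 158 157 157 157 157 157 158 158 158 158 158]
 [166 166 167 166 166 166 167 167 166 167 167 166 166 167 167 166 166 166 166 166 166 166 166 166 167 167 166 167 167 167 167 167 167 166 167 166 167 167 167]
 [172 172 172 169 166 171 172 172 172 172 171 172 172 172 172 172 172 172 172 172 172 172 172 172 172 172 173 172 173 172 173 173 173 170 167 171 173 173 173]
 [176 177 175 138 122 163 177 177 177 177 177 177 176 177 177 177 177 177 178 177 177 177 178 177 177 177 177 177 178 178 178 178 178 153 118 151 179 178 178]
 [180 181 172 128 120 165 181 181 180 180 180 180 180 180 181 181 181 181 181 182 181 182 181 182 182 182 181 181 181 181 181 181 181 154 116 139 178 182 182]
 [179 178 161 118 114 156 179 178 179 179 179 179 179 179 179 179 179 180 179 179 179 179 179 179 179 179 179 180 179 179 179 180 179 143 114 123 170 180 179]
 [174 174 145 115 112 152 175 175 174 174 175 175 174 174 174 174 174 174 175 175 175 175 175 175 175 175 174 175 175 175 175 176 174 139 110 118 154 176 175]
 [172 169 132 116 110 156 172 172 172 171 171 171 171 172 172 171 172 172 171 172 172 172 172 172 172 172 172 172 172 172 172 172 172 145 107 116 139 171 172]]
```

Call:
servo_tool --pt "0.001 0.003 0.15 0 0.003 0 57" --pt "0.001 0.003 0.35 0 0.003 0 57" --pt "0.001 0.003 0.5 0 0.003 0 57" --pt "0.001 0.003 0.5 0 0.003 0 57"

```text
t: 22.65
position: [442.9, 332.0, 218.4]
ee_rot: [-0.523, -3.094, 0.005]
force: [-0.8, 0.5, -0.1]
gripper_width: 48.5
grasp_force: 8.1
```

```bash
python3 - <<'E'
from h import *
plan([443.2,332.6,140],160.9)
E
```

```text
t 22.65 pos [442.9 332.  218.4] yaw 160.83 F [-0.8  0.5 -0.1] w 48.5 8.1
PLAN [-0.003  0.01   0.784] [-0.002 -0.002 -0.001]
```

Call:
servo_tool --pt "0 0.006 0.12 0 0 0 57" --pt "0 0.006 0.3 0 0 0 57" --pt "0 0.006 0.5 0 0 0 57" --pt "0 0.006 0.7 0 0 0 57" --pt "0 0.006 0.78 0 0 0 57"

```text
t: 23.15
position: [443.6, 332.6, 140.8]
ee_rot: [-0.521, -3.096, 0.003]
force: [-0.1, -0.2, -0.5]
gripper_width: 49.0
grasp_force: 8.1
```

Call:
servo_tool --pt "0 0 0.05 0 0 0 57" --pt "0 0 0.09 0 0 0 57" --pt "0 0 0.11 0 0 0 57" --pt "0 0 0.11 0 0 0 57"

```text
t: 23.55
position: [444.2, 332.8, 131.6]
ee_rot: [0.52, 3.098, -0.001]
force: [-0.4, 0.6, -0.9]
gripper_width: 48.5
grasp_force: 8.1
```

```bash
python3 - <<'E'
from h import *
plan([443.2,332.6,125],160.9)
E
```

```text
t 23.55 pos [444.2 332.8 131.6] yaw 160.93 F [-0.4  0.6 -0.9] w 48.5 8.1
PLAN [ 0.009 -0.005  0.066] [-0.  0.  0.]
```

Call:
servo_tool --pt "0.005 -0.003 0.02 0 0 0 57" --pt "0.007 -0.003 0.035 0 0 0 57" --pt "0.007 -0.003 0.045 0 0 0 57" --pt "0.007 -0.003 0.045 0 0 0 57"

```text
t: 23.95
position: [443.3, 332.7, 126.7]
ee_rot: [-0.52, -3.098, 0.001]
force: [-0.5, 0.2, -1.0]
gripper_width: 48.9
grasp_force: 8.1
```

Call:
servo_tool --pt "0 0 0.005 0 0 0 57" --pt "0 0 0.01 0 0 0 57" --pt "0 0 0.01 0 0 0 57"

```text
t: 24.25
position: [443.3, 332.6, 125.7]
ee_rot: [-0.52, -3.098, 0.001]
force: [0.3, -0.9, -0.9]
gripper_width: 48.4
grasp_force: 8.1
```

Call:
servo_tool --pt "0 0 0.004 0 0 0 57" --pt "0 0 0.007 0 0 0 57" --pt "0 0 0.007 0 0 0 57"

```text
t: 24.55
position: [443.3, 332.7, 125.1]
ee_rot: [-0.52, -3.098, 0.001]
force: [-0.3, -0.2, 0.1]
gripper_width: 49.0
grasp_force: 8.1
```

Call:
servo_tool --pt "0 0 0.003 0 0 0 57" --pt "0 0 0.006 0 0 0 57" --pt "0 0 0.006 0 0 0 57"

```text
t: 24.85
position: [443.4, 332.7, 124.9]
ee_rot: [0.52, 3.098, -0.001]
force: [-0.4, -0.6, 4.8]
gripper_width: 48.6
grasp_force: 8.1
```

Seated (4.8 N). Open, then withdraw upward.

Call:
servo_tool --pt "0 0 -0.004 0 0 0 60" --pt "0 0 -0.004 0 0 0 66" --pt "0 0 -0.004 0 0 0 80" --pt "0 0 -0.004 0 0 0 100" --pt "0 0 -0.004 0 0 0 100"

```text
t: 25.35
position: [443.3, 332.7, 124.8]
ee_rot: [-0.52, -3.098, 0.001]
force: [0.5, 0.0, 0.5]
gripper_width: 85.4
grasp_force: 0.0
```

```bash
python3 - <<'E'
from h import *
plan([443.2,332.6,220],160.9)
E
```

```text
t 25.35 pos [443.3 332.7 124.8] yaw 160.94 F [0.5 0.  0.5] w 85.4 0.0
PLAN [ 0.001 -0.002 -0.952] [-0. -0.  0.]
```

Call:
servo_tool --pt "0 0 -0.1 0 0 0 100" --pt "0 0 -0.3 0 0 0 100" --pt "0 0 -0.6 0 0 0 100" --pt "0 0 -1 0 0 0 100" --pt "0 0 -1 0 0 0 100"

```text
t: 25.85
position: [445.0, 333.6, 230.8]
ee_rot: [0.519, 3.09, 0.008]
force: [0.2, 0.3, -0.5]
gripper_width: 85.2
grasp_force: 0.0
```

Call:
servo_tool --pt "-0.3 0 -0.1 0 0 0 100" --pt "-0.7 0 -0.25 0 0 0 100" --pt "-0.7 0 -0.25 0 0 0 100" --pt "-0.7 0 -0.25 0 0 0 100"

```text
t: 26.25
position: [509.7, 309.6, 249.7]
ee_rot: [-0.522, -3.098, 0.001]
force: [0.1, 0.5, 0.6]
gripper_width: 85.4
grasp_force: 0.0
```

```bash
python3 - <<'E'
from h import *
o=get_obs(); w=camera("wrist"); g=cv2.cvtColor(w["pixels"],cv2.COLOR_BGR2GRAY); print(o["position"])
c=proj(w,[[436.8,312.9,155],[450.2,351.5,155]],o); ha=[cv2.minAreaRect(blob(g,*p,20,0,50)) for p in c]; print(c,ha)
S=onz(w,[a[0] for a in ha],155,o); print("sleeves",S.round(1),S.mean(0).round(1))
t=camera("top"); c=proj(t,[[546.5,-29.1,89]])[0]; g=cv2.cvtColor(t["pixels"],cv2.COLOR_BGR2GRAY); u,v=c.astype(int); print(c,g[v-9:v+10,u-9:u+10])
E
```

```text
[509.71896578 309.56845532 249.73867305]
[[282.73081837 128.75819845]
 [352.83801025 128.82676531]] [((281.35211181640625, 129.51336669921875), (32.3057746887207, 11.302196502685547), 89.4974136352539), ((351.0302429199219, 129.52685546875), (11.331589698791504, 32.363441467285156), 1.005086064338684)]
sleeves [[436.9 312.  155. ]
 [450.2 350.4 155. ]] [443.6 331.2 155. ]
[309.82098368 200.64901796] [[193 196 200 203 206 204 200 200 200 201 201 200 202 203 202 201 201 205
  209]
 [199 196 194 198 201 206 206 204 201 203 201 200 201 201 202 204 202 200
  202]
 [198 200 199 195 196 200 203 208 209 204 203 202 200 199 201 201 203 203
  202]
 [196 196 200 201 200 201 122 200 209 131 206 207 206 203 200 200 201 203
  203]
 [200 200 196 198 202 208 131 121 124 126 127 125 206 207 204 201 199 199
  201]
 [198 200 201 205 127 124 127  99  98  71 112  96 124 208 209 204 204 202
  199]
 [190 194 201 206 133 129  83  85  95  94  91  83  81 121 207 208 203 203
  202]
 [194 190 191 202 133  93  89 102  91  90  58  53  87  93 205 206 206 207
  204]
 [198 197 195 198 117  97  91  90  57  56  94  63  85  66 200 203 202 203
  207]
 [200 200 200 205 100  86  90  59  74 114  98  96  73  83 107 199 201 201
  203]
 [198 200 202 210  89  75  90  96  95  96  95  78  80  87 171 204 202 199
  200]
 [193 197 200 207 101  72 130  98  75  84  60  88  88  84 154 203 202 200
  200]
 [200 198 197 203 153  89 100  86  59  90  91  89  83  94 158 206 203 201
  201]
 [201 204 201 199 206  92  79  89  91  90  66  56  88 130 203 206 204 204
  203]
 [196 200 202 206 205 162  97 105  93  84  89  95 149 201 195 198 202 203
  204]
 [192 194 198 201 205 209 210 132 116 114 149 117 206 206 202 196 194 198
  202]
 [195 195 191 194 198 204 206 209 206 204 205 206 206 204 204 204 200 197
  195]
 [198 196 195 192 193 197 201 204 206 205 200 199 200 201 203 205 204 204
  200]
 [202 198 198 196 195 193 193 197 201 204 206 203 200 200 200 203 203 205
  203]]
```

The tongs hang within about 1 mm of their original position with the same apparent size, and the ring is on the spindle. Handing in.

```bash
python3 -c "
from h import *
print(hand_in())"
```

```text
the job is handed in; nothing more can be done
None
```

The job is handed in, though the hand-in gave no verdict: the ring sits on the spindle within about 1 mm of its axis (shoulder contact felt at the expected height), and the tongs hang in the rack slot about 1 mm from where they started, at 26 s of the 72 s allowed.

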